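# Decorating bench put in order

## Task

Sort the things left at the near edge of the bench to where each kind is kept: both spice jars stood upright in the wells of the wooden spice block, both chocolate pens laid side by side in the notches of the pen rest, one in each lane, and the pastry brush laid in its own rest, its metal band in the wide notch and its handle in the narrow one. Everything sits fully down in its place; leave the roll of tape and the bench scraper where they are.

Things in the scene. Friction and masses are not known exactly. Their poses are not given: they have to be found in the camera images.
- jar_dark: spice jar standing upright, dark brown lid, 44 across, 96 high; pinch it level across the lid or body, 60 to 75 above its foot. Origin: centre of its underside, z up.
- jar_white: spice jar standing upright, white lid, 47 across, 98 high; pinch it level across the lid or body, 60 to 75 above its foot. Origin: centre of its underside, z up.
- pen_a: chocolate piping pen lying flat, a dark brown-red tube 116 long in y, 12 high; 21 wide at the flat end (y = +58), tapering to a point at y = -58, about 14 wide at the middle, where it is pinched across x. Origin: centre of its underside, z up.
- pen_b: chocolate piping pen lying flat, a dark brown-red tube 116 long in y, 12 high; 21 wide at the flat end (y = +58), tapering to a point at y = -58, about 14 wide at the middle, where it is pinched across x. Origin: centre of its underside, z up.
- brush: flat pastry brush lying on its face, 192 long in y, 13 thick: bristles from y = -98, then a flat metal band (35 wide, y = -58 to -32), then a wooden handle to y = +96 that narrows from 33 wide at the band to 15 at y = 40 and ends 18 wide; about 24 wide at the origin, where it is pinched across x. Origin: under its middle, z up.
- spice_block: fixed block of darker wood, 82 along x, 164 along y, 18 high, with two round wells 58 across and 12 deep at y = -40 and y = +40 (x = 0); well floor 6 above the worktop. Either jar may go in either well. Origin: centre of its underside, z up.
- pen_rest: fixed rest of pale wood: two rails, 124 long in x and 14 wide, at y = -34 and y = +34, both notched at x = -35 and x = +35: two lanes along y. Notches 32 wide, floor 16 above the worktop, cheeks 24. A pen lies along a lane over both rails, middle at y = 0, either way round; either pen in either lane. Between the rails it is open down to 6. Origin: centre of its underside, z up.
- brush_rest: fixed rest: foot of darker wood, 6 high, 60 wide in x, y = -60 to +80, with two raised pale rests, 66 wide in x, 22 long in y: at y = -46 the one with the wide notch (50), at y = +66 the one with the narrow notch (32); notch floors 18 above the worktop, cheeks 26. The brush lies along y, its axes turned like the rest's, its origin over the rest's. Origin: on the worktop, z up.
- tape: roll of pale masking tape lying flat, 96 across, 25 high; a bystander, not to be moved. Origin: centre of its underside, z up.
- scraper: bench scraper lying flat: steel blade with wooden grip along its +x edge, 101 x 166 x 26 high; a bystander, not to be moved. Origin: centre of its underside, z up.
Not all that is in view belongs to the job. Leave any orange look-alike of the jar_white alone. What is shaped like the jar_dark but green is not meant.

How it is judged:
By the outcome, as a careful person would: the job done as asked, in the order asked, and still so for the second after the job is handed in, with the robot touching nothing.
It also fails if it takes over 128 s, if anything falls off the work surface, if the arm or the gripper's body presses on something with over 40 N, if the wrist force passes 120 N, or if a joint passes its speed limit or range.

## Robot

A 6-joint arm with a two-finger parallel gripper is mounted at the origin on a cart in front of the work surface, level with it; the furniture and walls round the work are solid. World frame = base frame: x ahead of the robot, y to its left, z up, the work surface at z = 0. Lengths are in m, angles in rad, forces in N, time in s.
With the tool pointing down it reaches from about 0.2 to 0.875 m from the base axis. Payload 3.4 kg.
Tool frame: the origin (TCP) lies midway between the tips of the shut fingers; the grasp point (between the pads) lies 19 mm behind it; z points along the fingers, y is the line along which they close (so a half turn about z gives the same grasp; the last joint's range is limited). The gripper opens to 94 mm and grips with 3 to 60 N. Pads are 16 mm wide; open, the fingers measure 119 mm over their backs; the gripper's body (75 mm by 177 mm) begins 78 mm behind the grasp point.
Start: joints at [-1.4, 0.276, 1.505, -0, 1.361, -0.121], TCP at [0.165, -0.551, 0.205] pointing down, gripper open.
Joint ranges: [-2.89, 2.89], [-0.75, 2.08], [0.22, 2.7], [-1.18, 4.32], [0.11, 2.71], [-2.7, 2.7]. Speed limits (rad/s): [2.57, 2.57, 3.14, 3.14, 3.14, 3.14].

## Interface

Orientations are given as a rotation vector (axis times angle).
In Python, from plant import env gives the robot as it stands.
- The arm moves only by the tool drive_tool, never from a script. Its argument "commands" is a list of rows, each a list of 7 numbers: the shift along the tool's x, y, z each as a share of 200 mm, from -1 to 1, then the turn, a rotation vector about the tool's x, y, z each as a share of 45 degrees, from -1 to 1, then the closure, from 0 (fully open) to 1 (shut). In form: [[x, y, z, ax, ay, az, grip], ...]. A call has 1 to 12 rows; each row is the pose to reach, as a shift and turn from the pose commanded when the call began, along the tool's axes at that moment; what a row does not reach only later rows make up. A row lasts 1/12 s, in which the tool goes at most 41.7 mm and 7.16 degrees, less where a joint would pass 70% of its speed; a pose out of reach is approached as far as the arm can. A call with a number of a shift or a turn outside -1 to 1 is refused whole. A call with a gripper value outside its range is refused whole. The fingers move at their own pace and stop on an object; "grip_force" is the grip in N (left out, the last holds). Time passes only in rows, so rows that repeat a pose let the fingers close. It gives the time, the measured TCP pose, the force, the opening and the grip force at its end, in the units of the state.
- env.sense(): the state, without advancing time (a new reading comes with each control period).
- env.grab_frame(name): name is "side" or "top" or "wrist"; returns (picture, depth): 480x640x3 uint8, red, green, blue; 480x640 float32, m along the optical axis (not along the pixel's ray), 0 where there is no reading.
- env.camera_model(name): a dict with "fx", "fy", "cx", "cy" (pixels), "R" (3x3) and "t" (3): a world point X has camera coordinates R X + t. Camera axes: x right, y down, z forward; pixel columns grow to the right and rows downward; lengths in m; the calibration is good to about 2 mm. The wrist camera is an equidistant fisheye: a pixel r from the principal point sees the ray r / f radians off the axis. A picture is of the moment at which its call begins: read the wrist's pose just before it. camera_model takes no time and is no camera call; for the wrist camera it gives the pose at the moment of the call.
- env.job_done(): hands the job in; it is judged then, once.
The state is a dict: "t": time; "joints": joint angles; "joint_velocities": joint speeds; "joint_torque": joint torques, N m; "position": TCP position; "orientation": TCP orientation; "force": force on the tool from outside, world axes, zero at the start; "wrist_torque": the same for the moment, N m; "gripper_width": opening from 0.0 (shut) to 1.0 (fully open); "gripper_force": force on a finger pad.
Only numpy, scipy, OpenCV 4.12 (cv2) and the standard library are available. Lean on these libraries where they do the work, as an engineer would, in place of code of your own. Each camera call takes 0.05 s, during which the arm holds its last target. There are 200 camera calls.

## Working session

There is one attempt and no reset: what is moved stays moved. The work goes in short steps, Python scripts to look and compute and a tool call to move; the robot and the scene stay as the last step left them, time stands still between calls to the robot, and variables do not carry over. Pictures are saved under pics/ and viewed, at most 14 in all, crops included, and the job is handed in when it is done.

Besides the shell and the picture viewer there is one more tool, called after ">>>" as name(argument=value, ...), one argument or row to a line, values as JSON. drive_tool: Moves the arm, as the interface text tells. Shift numbers are shares of 200 mm and turn numbers shares of 45 degrees, none past 1 either way. Its arguments: {"type":"object","properties":{"commands":{"type":"array","items":{"type":"array","items":{"type":"number"}}},"grip_force":{"type":"number"}},"required":["commands"]}

```bash
mkdir -p pics; ls; python3 - <<'E'
from plant import env
import cv2,numpy as np
np.set_printoptions(precision=4,suppress=True)
for n in ("top","side"):
    p,d=env.grab_frame(n); cv2.imwrite(f"pics/{n}0.png",p[:,:,::-1]); np.save(f"{n}0.npy",d)
    m=env.camera_model(n); print(n,m)
s=env.sense(); print(s)
E
```

```text
pics
top {'fx': 505.87816088994884, 'fy': 505.87816088994884, 'cx': 314.86317994961047, 'cy': 243.90991314686417, 'R': array([[ 0.0024, -1.    , -0.0028],
       [-0.9881, -0.0019, -0.1536],
       [ 0.1536,  0.0032, -0.9881]]), 't': array([-0.0024,  0.5211,  1.1434])}
side {'fx': 542.4123770660344, 'fy': 542.4123770660344, 'cx': 317.8415351606661, 'cy': 246.00656770326154, 'R': array([[ 0.9341, -0.3561,  0.0256],
       [-0.1235, -0.3898, -0.9126],
       [ 0.335 ,  0.8493, -0.4081]]), 't': array([-0.4729,  0.1065,  1.3395])}
{'t': 0.1, 'joints': array([-1.4   ,  0.2765,  1.506 ,  0.    ,  1.3607, -0.121 ]), 'joint_velocities': array([ 0.    , -0.0006, -0.0049, -0.0008, -0.001 ,  0.0007]), 'joint_torque': array([  0.0014, -40.5454, -23.778 ,   0.0703,   0.0299,  -0.    ]), 'position': array([ 0.1653, -0.5502,  0.2047]), 'orientation': array([-3.1066, -0.4564,  0.    ]), 'force': array([-0.7376, -0.1032, -0.4426]), 'wrist_torque': array([ 0.0223, -0.0222, -0.045 ]), 'gripper_force': 0.0, 'gripper_width': 0.9974869235982801}
```

View pics/top0.png

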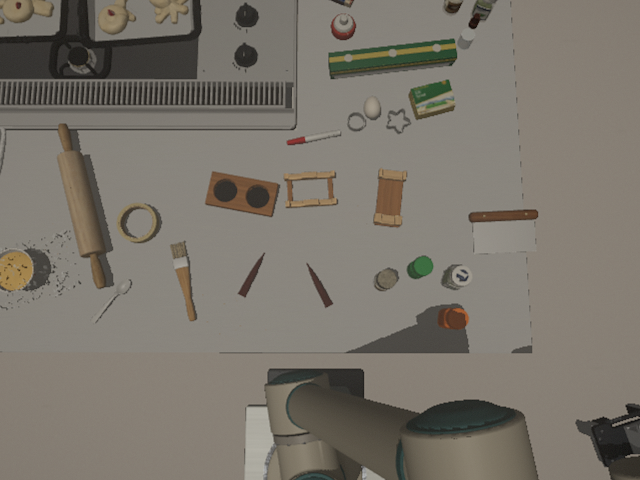

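View pics/side0.png

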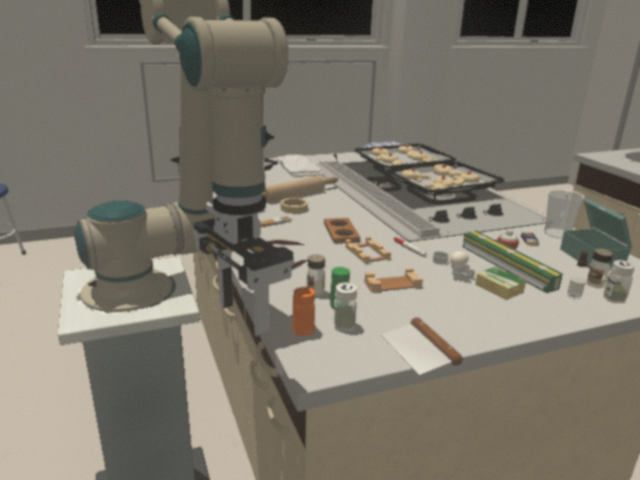

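The top view shows the spice block (242,194), pen rest (311,189), brush rest (390,198), brush (184,280), pens (252,275) and (319,284), dark jar (387,279) and white jar (459,276). The decoys are green (421,267) and orange (454,318). The side view puts the dark-lid jar at (316,270) and the white one at (346,300).

```bash
cat > h.py <<'E'
from plant import env
import cv2,numpy as np
np.set_printoptions(precision=4,suppress=True)
def cast(m,uv,z):
    uv=np.atleast_2d(uv).astype(float)
    r=np.c_[(uv[:,0]-m['cx'])/m['fx'],(uv[:,1]-m['cy'])/m['fy'],np.ones(len(uv))]@m['R']
    c=-m['R'].T@m['t']
    return c+r*((z-c[2])/r[:,2])[:,None]
def cloud(m,d):
    v,u=np.mgrid[:480,:640]
    p=np.stack([(u-m['cx'])/m['fx']*d,(v-m['cy'])/m['fy']*d,d],-1)-m['t']
    return p@m['R']
E
python3 - <<'E'
from h import *
m=env.camera_model("top"); d=np.load("top0.npy"); P=cloud(m,d)
im=cv2.imread("pics/top0.png")
print("table z",np.median(P[225:245,220:400,2]),np.std(P[225:245,280:360,2]))
hsv=cv2.cvtColor(im,cv2.COLOR_BGR2HSV)
roi=np.zeros((480,640),np.uint8); roi[155:335,155:480]=1
def comps(mask,name,z):
    n,l,s,c=cv2.connectedComponentsWithStats((mask*roi).astype(np.uint8))
    for i in range(1,n):
        if s[i,4]<60: continue
        vv,uu=np.where(l==i)
        Q=cast(m,np.c_[uu,vv],z)[:,:2]
        r=cv2.minAreaRect((Q*1000).astype(np.float32))
        print(name,s[i].tolist(),"rect",np.round(np.array(r[0]),1),np.round(np.array(r[1]),1),round(r[2],1),"mean",np.round(Q.mean(0)*1000,1),"zmed/max",np.round(1000*np.percentile(P[vv,uu,2],[10,50,95]),1))
comps(hsv[...,1]>75,"sat",0.012)
comps(P[...,2]>0.06,"tall",0.097)
cv2.imwrite("pics/c0.png",cv2.resize(im[150:330,160:480],None,fx=2.5,fy=2.5,interpolation=cv2.INTER_CUBIC))
hm=np.clip(P[150:330,160:480,2]*1000*5+50,0,255).astype(np.uint8)
cv2.imwrite("pics/h0.png",cv2.resize(hm,None,fx=2.5,fy=2.5,interpolation=cv2.INTER_NEAREST))
E
```

```text
table z 0.0008666579646095114 0.06751586125527681
sat [374, 168, 33, 59, 1414] rect [ 640.4 -182.9] [ 67.1 141.4] 82.7 mean [ 639.3 -181.6] zmed/max [ 4.4  9.  28. ]
sat [284, 171, 53, 37, 850] rect [661.8  11.2] [ 85.7 123.4] 3.7 mean [661.5  11.4] zmed/max [ 5.4 16.3 27.2]
sat [205, 172, 73, 45, 1558] rect [649.5 178.1] [166.1  84. ] 79.2 mean [649.3 177.7] zmed/max [11.2 18.5 22.9]
sat [469, 212, 11, 10, 94] rect [ 593.3 -385.4] [22.2 24.7] 0.1 mean [ 592.5 -386.4] zmed/max [18.7 23.8 29.3]
sat [239, 257, 23, 40, 199] rect [448.9 150. ] [ 16.  100.2] 63.9 mean [439.9 154.4] zmed/max [ 4.4  9.8 14.9]
sat [408, 256, 25, 22, 372] rect [ 470.5 -250.7] [44.3 61.4] 24.9 mean [ 471.  -253.1] zmed/max [ 58.6  96.1 100.5]
sat [176, 267, 20, 54, 460] rect [405.8 304.6] [127.8  29.7] 10.1 mean [415.  303.1] zmed/max [ 8.8 12.4 16.4]
sat [309, 267, 24, 40, 206] rect [423.8  -8.6] [101.   16.1] 31.4 mean [416.4 -14.9] zmed/max [ 4.2 10.4 15. ]
sat [437, 307, 32, 23, 591] rect [ 351.3 -324.1] [72.4 50.9] 84.5 mean [ 350.1 -323.5] zmed/max [ 28.2  96.8 102.3]
tall [411, 256, 22, 21, 356] rect [ 464.1 -237.4] [41.2 49.3] 26.4 mean [ 463.9 -237.2] zmed/max [ 81.5  96.4 100.6]
tall [446, 265, 26, 24, 475] rect [ 441.6 -318.5] [52.8 52.1] 66.6 mean [ 441.4 -317.8] zmed/max [ 69.7  97.9 102.5]
tall [375, 269, 22, 21, 340] rect [ 435.1 -156.6] [43.2 45.7] 44.3 mean [ 435.2 -156.8] zmed/max [ 88.2  96.5 100.2]
tall [443, 307, 25, 22, 458] rect [ 351.  -306.7] [52.2 45.5] 87.9 mean [ 350.2 -306.4] zmed/max [ 72.4  98.  102.5]
```

View pics/c0.png

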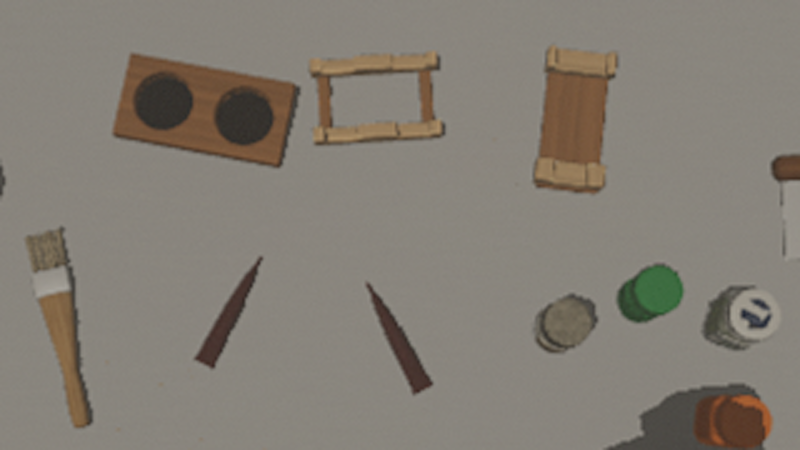

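View pics/h0.png

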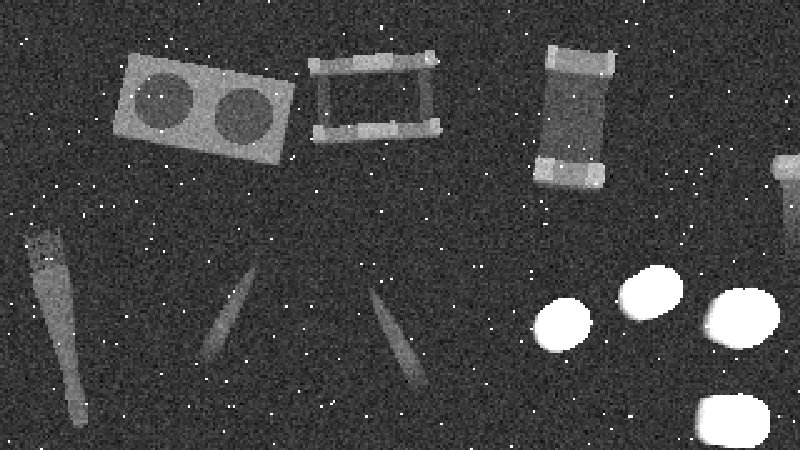

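The crop shows the wells in the block at (163,101) and (244,116), and pen-rest rails at rows 65 and 132. In the height map, the brush rest has thin cheeks (wide notch) at the far end, row 60, and thick cheeks (narrow notch) at the near end, row 172. The bristles point away, so brush and rest already face the same way.

```bash
python3 - <<'E'
from h import *
m=env.camera_model("top"); d=np.load("top0.npy"); P=cloud(m,d)
im=cv2.imread("pics/top0.png"); lab=cv2.cvtColor(im,cv2.COLOR_BGR2LAB).astype(float)
def blob(u0,v0,u1,v1,thr=14):
    bg=np.median(lab[v0:v1,u0:u1].reshape(-1,3),0)
    k=(np.linalg.norm(lab[v0:v1,u0:u1]-bg,axis=2)>thr).astype(np.uint8)
    n,l,s,c=cv2.connectedComponentsWithStats(k); i=1+np.argmax(s[1:,4])
    v,u=np.where(l==i); return np.c_[u+u0,v+v0]
def axis(uv,z):
    Q=cast(m,uv,z)[:,:2]*1000; c=Q.mean(0); w,V=np.linalg.eigh(np.cov((Q-c).T)); a=V[:,1]
    if a[0]>0:a=-a   # pointing near (-x)
    s=(Q-c)@a; t=(Q-c)@np.array([-a[1],a[0]])
    lo,hi=s.min()-1,s.max()+1
    bins=np.linspace(lo,hi,9); w=[np.ptp(t[(s>=b)&(s<=e)])for b,e in zip(bins,bins[1:])]
    return c,a,lo,hi,np.round(w,0),t
for n,b in dict(penL=(230,245,275,305),penR=(297,253,340,315)).items():
    c,a,lo,hi,w,t=axis(blob(*b),0.006); print(n,"len",hi-lo,"mid from flat",c+a*(hi-58),"mid mid",c+a*(lo+hi)/2,"ang(+y)",np.degrees(np.arctan2(a[1],a[0])),w)
c,a,lo,hi,w,t=axis(blob(162,232,205,330),0.010); print("brush len",hi-lo,"origin",c+a*(hi-96),c+a*(lo+98),"ang",np.degrees(np.arctan2(a[1],a[0])),w)
ok=(P[...,2]>.088)&(P[...,2]<.106)
for n,(u,v) in dict(dark=(387,279),white=(461,275),green=(424,265),orange=(458,317)).items():
    k=np.zeros_like(ok);k[v-18:v+18,u-18:u+18]=1; Q=P[k&ok]*1000
    c,r=cv2.minEnclosingCircle(Q[:,:2].astype(np.float32)); print(n,np.median(Q,0),np.array(c),r)
# fixed: height bands
sm=cv2.medianBlur(P[...,2].astype(np.float32),3)
def rect(u0,v0,u1,v1,z):
    uv=blob(u0,v0,u1,v1); r=cv2.minAreaRect((cast(m,uv,z)[:,:2]*1000).astype(np.float32)); return r
print("block",rect(195,160,282,225,.018)); print("penrest",rect(278,160,345,215,.024)); print("brest",rect(365,160,415,235,.024))
g=im.max(2)
k=np.zeros_like(g);k[165:225,200:285]=(g[165:225,200:285]<62)
n,l,s,c=cv2.connectedComponentsWithStats(k)
for i in range(1,n):
    if s[i,4]>60: print("well",s[i],cast(m,c[i],.012)*1000)
# brush rest/pen rest high parts
for n,(u0,v0,u1,v1) in dict(br=(365,160,415,235),pr=(278,160,345,215)).items():
    S=sm[v0:v1,u0:u1]; k=(S>.012).astype(np.uint8); nn,l,s,c=cv2.connectedComponentsWithStats(k)
    for i in range(1,nn):
        if s[i,4]>60:
            v,u=np.where(l==i); r=cv2.minAreaRect((cast(m,np.c_[u+u0,v+v0],.022)[:,:2]*1000).astype(np.float32)); print(n,r)
            # cheek/notch floor profile
            Q=P[v+v0,u+u0]*1000; o=np.argsort(Q[:,1]); print("  profile y:",[ (int(q[:,1].mean()),round(float(np.median(q[:,2])),0)) for q in np.array_split(Q[o],9)])
E
```

```text
penL len 118.99953428451875 mid from flat [452.9923 148.0919] mid mid [454.3235 147.401 ] ang(+y) 152.57221589414453 [ 5. 12. 15. 18. 20. 19. 21. 22.]
penR len 118.0623277366619 mid from flat [428.585   -8.7818] mid mid [429.4955  -8.2977] ang(+y) -152.0019307782901 [ 5. 12. 15. 18. 18. 20. 19. 22.]
brush len 195.05266211150047 origin [435.6777 306.6784] [436.7027 306.918 ] ang -166.84026475676706 [38. 38. 39. 33. 29. 21. 23. 22.]
dark [ 436.5384 -158.4408   96.8374] [ 436.452  -159.1711] 21.696077346801758
white [ 443.4048 -322.4898   99.0901] [ 443.8132 -323.0253] 23.217058181762695
green [ 465.5499 -239.4478   96.9788] [ 465.7505 -240.6159] 21.71317481994629
orange [ 349.8626 -310.1912   98.8916] [ 350.4112 -311.5288] 23.51789093017578
block ((647.3056030273438, 175.5977783203125), (170.54164123535156, 87.33428192138672), 79.30279541015625)
penrest ((657.44091796875, 9.889476776123047), (87.28893280029297, 129.18936157226562), 3.6500308513641357)
brest ((636.2007446289062, -181.42129516601562), (71.87837219238281, 142.10841369628906), 83.40190887451172)
well [215 181  22  20 345] 
[... 337 characters left out ...]
(585.6648559570312, -173.92990112304688), (67.38023376464844, 24.586292266845703), 84.80352020263672)
  profile y: [(-202, 27.0), (-195, 27.0), (-188, 20.0), (-181, 20.0), (-173, 19.0), (-165, 19.0), (-158, 22.0), (-150, 27.0), (-130, 27.0)]
pr ((694.1500854492188, 14.652408599853516), (17.929866790771484, 124.04146575927734), 3.0506017208099365)
  profile y: [(-40, 22.0), (-25, 17.0), (-10, 17.0), (2, 24.0), (14, 25.0), (27, 24.0), (41, 16.0), (56, 16.0), (70, 24.0)]
pr ((626.2177124023438, 9.78179931640625), (17.70720100402832, 123.2313232421875), 3.7674694061279297)
  profile y: [(-44, 23.0), (-31, 16.0), (-16, 17.0), (-2, 25.0), (11, 24.0), (23, 24.0), (37, 16.0), (51, 17.0), (65, 24.0)]
```

```bash
cat >> h.py <<'E'
def psi_of(s):
    R=cv2.Rodrigues(np.array(s['orientation']))[0]; return np.degrees(np.arctan2(R[1,0],R[0,0]))
def plan(wps,start=None):
    """wps: (x,y,z mm,psi deg); each a call from the former; prints shares"""
    if start is None:
        s=env.sense(); start=(*(s['position']*1000),psi_of(s)); print("t",s['t'],"at",np.round(start,1),"tilt",cv2.Rodrigues(np.array(s['orientation']))[0][:,2])
    for w in wps:
        p=np.radians(start[3]); dx,dy,dz=np.subtract(w[:3],start[:3])
        sh=np.array([dx*np.cos(p)+dy*np.sin(p),dx*np.sin(p)-dy*np.cos(p),-dz])/200
        print(w,"->",np.round(sh,3),"az",round(-(w[3]-start[3])/45,3)); start=w
E
python3 -c "
from h import *
plan([(300,-352,190,50),(436.5,-159,150,80),(436.5,-159,48,80),(436.5,-159,150,80),(546,29,150,80),(656,217.4,120,80),(656,217.4,55,80)])"
```

```text
t 0.1 at [ 165.3 -550.2  204.7   16.7] tilt [-0.0003  0.0016 -1.    ]
(300, -352, 190, 50) -> [ 0.93  -0.755  0.073] az -0.74
(436.5, -159, 150, 80) -> [ 1.178 -0.097  0.2  ] az -0.667
(436.5, -159, 48, 80) -> [0.   0.   0.51] az 0.0
(436.5, -159, 150, 80) -> [ 0.    0.   -0.51] az 0.0
(546, 29, 150, 80) -> [ 1.021  0.376 -0.   ] az 0.0
(656, 217.4, 120, 80) -> [1.023 0.378 0.15 ] az 0.0
(656, 217.4, 55, 80) -> [0.    0.    0.325] az 0.0
```

>>> drive_tool(
  commands=[
    [0.93,-0.755,0.073,0,0,-0.74,0],
    [0.93,-0.755,0.073,0,0,-0.74,0],
    [0.93,-0.755,0.073,0,0,-0.74,0],
    [0.93,-0.755,0.073,0,0,-0.74,0],
    [0.93,-0.755,0.073,0,0,-0.74,0],
    [0.93,-0.755,0.073,0,0,-0.74,0],
    [0.93,-0.755,0.073,0,0,-0.74,0],
    [0.93,-0.755,0.073,0,0,-0.74,0],
    [0.93,-0.755,0.073,0,0,-0.74,0],
    [0.93,-0.755,0.073,0,0,-0.74,0],
  ],
  grip_force=20,
)

```text
t: 0.93
position: [0.2997, -0.3537, 0.1909]
orientation: [2.847, 1.326, -0.001]
force: [-0.7, 0.7, 0.4]
gripper_width: 0.999
gripper_force: 0.0
```

```bash
python3 -c "
from h import *
plan([(415,-190,160,80),(436.5,-159,140,80),(436.5,-159,48,80)])"
```

```text
t 0.9333 at [ 299.7 -353.7  190.9   50. ] tilt [-0.0003 -0.0007 -1.    ]
(415, -190, 160, 80) -> [ 0.998 -0.085  0.154] az -0.668
(436.5, -159, 140, 80) -> [0.171 0.079 0.1  ] az 0.0
(436.5, -159, 48, 80) -> [0.   0.   0.46] az 0.0
```

>>> drive_tool(
  commands=[
    [0.998,-0.085,0.154,0,0,-0.668,0],
    [0.998,-0.085,0.154,0,0,-0.668,0],
    [0.998,-0.085,0.154,0,0,-0.668,0],
    [0.998,-0.085,0.154,0,0,-0.668,0],
    [0.998,-0.085,0.154,0,0,-0.668,0],
    [0.998,-0.085,0.154,0,0,-0.668,0],
    [0.998,-0.085,0.154,0,0,-0.668,0],
    [0.998,-0.085,0.154,0,0,-0.668,0],
  ],
)

```text
t: 1.6
position: [0.4152, -0.1901, 0.16]
orientation: [2.406, 2.02, -0.002]
force: [1.1, -0.4, 0.2]
gripper_width: 1.004
gripper_force: 0.0
```

>>> drive_tool(
  commands=[
    [0.171,0.079,0.1,0,0,0,0],
    [0.171,0.079,0.1,0,0,0,0],
    [0.171,0.079,0.1,0,0,0,0],
  ],
)

```text
t: 1.85
position: [0.4361, -0.1586, 0.1394]
orientation: [-2.405, -2.019, 0.002]
force: [0.2, -0.0, -0.7]
gripper_width: 1.004
gripper_force: 0.0
```

```bash
python3 - <<'E'
from h import *
plan([(436.5,-159,48,80)])
for n in("wrist","side"):
    p,d=env.grab_frame(n); cv2.imwrite(f"pics/{n}1.png",p[:,:,::-1])
a=cv2.imread("pics/wrist1.png");b=cv2.imread("pics/side1.png")
cv2.imwrite("pics/ws1.png",np.hstack([cv2.resize(a,(400,300)),cv2.resize(b[180:400,180:473],(400,300))]))
E
```

```text
t 1.85 at [ 436.1 -158.6  139.4   80. ] tilt [-0.0018  0.0003 -1.    ]
(436.5, -159, 48, 80) -> [-0.002  0.002  0.457] az 0.001
```

View pics/ws1.png

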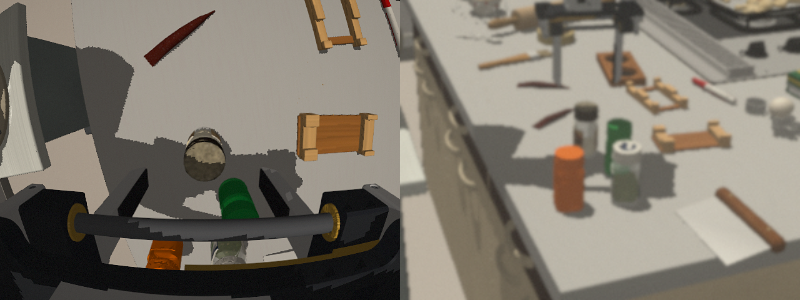

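The wrist view has the dark jar (205,155) midway between the fingers at (140,185) and (265,185). The side view shows the gripper right above the dark-lid jar, clear of the green one.

>>> drive_tool(
  commands=[
    [0,0,0.2,0,0,0,0],
    [0,0,0.35,0,0,0,0],
    [0,0,0.457,0,0,0,0],
    [0,0,0.457,0,0,0,0],
    [0,0,0.457,0,0,0,0.6],
    [0,0,0.457,0,0,0,0.6],
    [0,0,0.457,0,0,0,0.6],
    [0,0,0.457,0,0,0,0.6],
    [0,0,0.457,0,0,0,0.6],
    [0,0,0.457,0,0,0,0.6],
  ],
  grip_force=20,
)

```text
t: 2.78
position: [0.4373, -0.158, 0.0495]
orientation: [2.404, 2.02, 0.001]
force: [-0.2, 0.4, -0.1]
gripper_width: 0.609
gripper_force: 0.0
```

>>> drive_tool(
  commands=[
    [0,0,0,0,0,0,0.7],
    [0,0,0,0,0,0,0.7],
    [0,0,0,0,0,0,0.7],
    [0,0,0,0,0,0,0.7],
    [0,0,0,0,0,0,0.7],
    [0,0,0,0,0,0,0.7],
  ],
)

```text
t: 3.28
position: [0.4369, -0.1578, 0.0488]
orientation: [2.405, 2.021, 0.0]
force: [-0.3, 0.6, 2.8]
gripper_width: 0.455
gripper_force: 20.0
```

>>> drive_tool(
  commands=[
    [0,0,-0.1,0,0,0,0.7],
    [0,0,-0.3,0,0,0,0.7],
    [0,0,-0.45,0,0,0,0.7],
    [0,0,-0.45,0,0,0,0.7],
  ],
)

```text
t: 3.62
position: [0.4405, -0.1597, 0.1438]
orientation: [2.397, 2.014, 0.006]
force: [-0.5, -0.2, -1.3]
gripper_width: 0.449
gripper_force: 20.0
```

```bash
python3 -c "
from h import *
plan([(546,27,140,80),(656,217.4,130,80),(656,217.4,56,80)]);print(env.sense()['force'])"
```

```text
t 3.6167 at [ 440.5 -159.7  143.8   80.1] tilt [ 0.0097 -0.0053 -0.9999]
(546, 27, 140, 80) -> [1.011 0.359 0.019] az 0.002
(656, 217.4, 130, 80) -> [1.033 0.376 0.05 ] az 0.0
(656, 217.4, 56, 80) -> [0.   0.   0.37] az 0.0
[-0.4882 -0.236  -1.3054]
```

>>> drive_tool(
  commands=[
    [0.2,0.07,0,0,0,0,0.7],
    [0.4,0.14,0,0,0,0,0.7],
    [0.6,0.21,0,0,0,0,0.7],
    [0.8,0.28,0,0,0,0,0.7],
    [1,0.36,0,0,0,0,0.7],
    [1,0.36,0,0,0,0,0.7],
    [1,0.36,0,0,0,0,0.7],
  ],
)

```text
t: 4.2
position: [0.5425, 0.029, 0.1372]
orientation: [-2.4, -2.025, 0.002]
force: [-1.0, -0.3, -0.8]
gripper_width: 0.452
gripper_force: 20.0
```

>>> drive_tool(
  commands=[
    [0.2,0.07,0,0,0,0,0.7],
    [0.4,0.14,0,0,0,0,0.7],
    [0.6,0.21,0,0,0,0,0.7],
    [0.8,0.28,0,0,0,0,0.7],
    [1,0.36,0,0,0,0,0.7],
    [1,0.36,0,0,0,0,0.7],
    [1,0.36,0,0,0,0,0.7],
    [1,0.36,0,0,0,0,0.7],
  ],
)

```text
t: 4.87
position: [0.6464, 0.2095, 0.1374]
orientation: [-2.405, -2.02, 0.006]
force: [0.1, -0.9, 0.2]
gripper_width: 0.449
gripper_force: 20.0
```

```bash
python3 -c "
from h import *
plan([(656,217.4,85,80),(656,217.4,56,80)]);print(env.sense()['force'])"
```

```text
t 4.8667 at [646.4 209.5 137.4  80.1] tilt [-0.0031 -0.0021 -1.    ]
(656, 217.4, 85, 80) -> [0.047 0.041 0.262] az 0.001
(656, 217.4, 56, 80) -> [0.    0.    0.145] az 0.0
[ 0.1372 -0.8733  0.2206]
```

>>> drive_tool(
  commands=[
    [0.047,0.041,0,0,0,0,0.7],
    [0.047,0.041,0.13,0,0,0,0.7],
    [0.047,0.041,0.262,0,0,0,0.7],
    [0.047,0.041,0.262,0,0,0,0.7],
    [0.047,0.041,0.262,0,0,0,0.7],
    [0.047,0.041,0.262,0,0,0,0.7],
  ],
)

```text
t: 5.37
position: [0.6575, 0.2178, 0.0875]
orientation: [2.406, 2.019, 0.001]
force: [0.4, -0.7, -0.2]
gripper_width: 0.455
gripper_force: 20.0
```

```bash
python3 - <<'E'
from h import *
plan([(656,217.4,56,80)])
a,_=env.grab_frame("wrist"); b,_=env.grab_frame("side")
cv2.imwrite("pics/ws2.png",np.hstack([cv2.resize(a,(400,300)),cv2.resize(b[160:300,270:457],(400,300))])[:,:,::-1])
E
```

```text
t 5.3667 at [657.5 217.8  87.5  80. ] tilt [ 0.001  -0.0002 -1.    ]
(656, 217.4, 56, 80) -> [-0.003 -0.007  0.158] az -0.0
```

View pics/ws2.png

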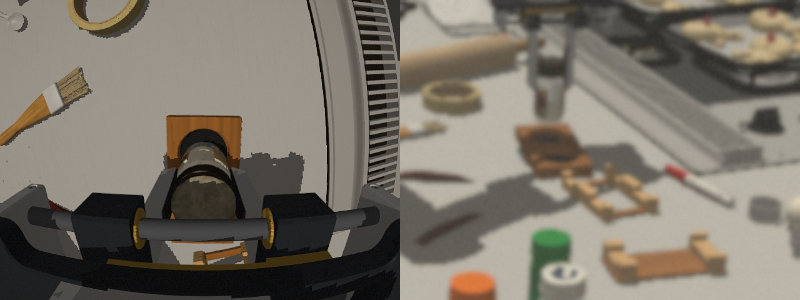

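The jar hangs upright over the left well: the well rim shows around it at (203,140) in the wrist view, and in the side view it sits above the far end of the block.

>>> drive_tool(
  commands=[
    [-0.003,-0.007,0.08,0,0,0,0.7],
    [-0.003,-0.007,0.12,0,0,0,0.7],
    [-0.003,-0.007,0.158,0,0,0,0.7],
    [-0.003,-0.007,0.163,0,0,0,0.7],
    [-0.003,-0.007,0.163,0,0,0,0.7],
    [-0.003,-0.007,0.163,0,0,0,0.7],
  ],
)

```text
t: 5.97
position: [0.656, 0.2189, 0.0541]
orientation: [2.405, 2.021, 0.0]
force: [0.7, -0.9, 0.9]
gripper_width: 0.454
gripper_force: 20.0
```

>>> drive_tool(
  commands=[
    [0,0,0,0,0,0,0.4],
    [0,0,0,0,0,0,0.25],
    [0,0,0,0,0,0,0.25],
    [0,0,0,0,0,0,0.25],
    [0,0,0,0,0,0,0.25],
    [0,0,0,0,0,0,0.25],
    [0,0,-0.2,0,0,0,0.25],
    [0,0,-0.4,0,0,0,0.25],
    [0,0,-0.55,0,0,0,0.25],
    [0,0,-0.7,0,0,0,0.25],
    [0,0,-0.7,0,0,0,0.25],
  ],
)

```text
t: 6.88
position: [0.6594, 0.2199, 0.2015]
orientation: [2.4, 2.017, 0.019]
force: [0.5, 0.3, -0.5]
gripper_width: 0.748
gripper_force: 0.0
```

```bash
python3 - <<'E'
from h import *
plan([(600,50,190,90),(520,-140,190,110),(443.6,-322.8,160,110),(443.6,-322.8,49,110)])
E
```

```text
t 6.8833 at [659.4 219.9 201.5  80.1] tilt [ 0.013   0.0029 -0.9999]
(600, 50, 190, 90) -> [-0.888 -0.146  0.057] az -0.22
(520, -140, 190, 110) -> [-0.95 -0.4   0.  ] az -0.444
(443.6, -322.8, 160, 110) -> [-0.728 -0.672  0.15 ] az 0.0
(443.6, -322.8, 49, 110) -> [0.    0.    0.555] az 0.0
```

>>> drive_tool(
  commands=[
    [-0.888,-0.14,0.04,0,0,-0.22,0.2],
    [-0.888,-0.14,0.04,0,0,-0.22,0.2],
    [-0.888,-0.14,0.04,0,0,-0.22,0.2],
    [-0.888,-0.14,0.04,0,0,-0.22,0.2],
    [-0.888,-0.14,0.04,0,0,-0.22,0.2],
    [-0.888,-0.14,0.04,0,0,-0.22,0.2],
  ],
)

```text
t: 7.38
position: [0.5961, 0.0458, 0.1852]
orientation: [-2.226, -2.216, 0.003]
force: [0.3, 0.3, -0.9]
gripper_width: 0.798
gripper_force: 0.0
```

>>> drive_tool(
  commands=[
    [-0.95,-0.4,0,0,0,-0.444,0.2],
    [-0.95,-0.4,0,0,0,-0.444,0.2],
    [-0.95,-0.4,0,0,0,-0.444,0.2],
    [-0.95,-0.4,0,0,0,-0.444,0.2],
    [-0.95,-0.4,0,0,0,-0.444,0.2],
    [-0.95,-0.4,0,0,0,-0.444,0.2],
  ],
)

```text
t: 7.88
position: [0.5162, -0.1458, 0.1855]
orientation: [1.808, 2.568, -0.005]
force: [0.2, -0.0, 0.1]
gripper_width: 0.798
gripper_force: 0.0
```

>>> drive_tool(
  commands=[
    [-0.728,-0.672,0.15,0,0,0,0.2],
    [-0.728,-0.672,0.15,0,0,0,0.2],
    [-0.728,-0.672,0.15,0,0,0,0.2],
    [-0.728,-0.672,0.15,0,0,0,0.2],
    [-0.728,-0.672,0.15,0,0,0,0.2],
    [-0.728,-0.672,0.15,0,0,0,0.2],
    [-0.728,-0.672,0.15,0,0,0,0.2],
    [-0.728,-0.672,0.15,0,0,0,0.2],
  ],
)

```text
t: 8.55
position: [0.4422, -0.3226, 0.1554]
orientation: [-1.802, -2.573, -0.003]
force: [0.8, -0.0, 0.2]
gripper_width: 0.797
gripper_force: 0.0
```

```bash
python3 - <<'E'
from h import *
plan([(443.6,-322.8,49,110)])
E
```

```text
t 8.55 at [ 442.2 -322.6  155.4  110. ] tilt [ 0.0007  0.0015 -1.    ]
(443.6, -322.8, 49, 110) -> [-0.003  0.006  0.532] az -0.0
```

>>> drive_tool(
  commands=[
    [-0.003,0.006,0,0,0,0,0.2],
    [-0.003,0.006,0.2,0,0,0,0.2],
    [-0.003,0.006,0.4,0,0,0,0.2],
    [-0.003,0.006,0.53,0,0,0,0.2],
    [-0.003,0.006,0.53,0,0,0,0.2],
    [-0.003,0.006,0.53,0,0,0,0.7],
    [-0.003,0.006,0.53,0,0,0,0.7],
    [-0.003,0.006,0.53,0,0,0,0.7],
    [-0.003,0.006,0.53,0,0,0,0.7],
    [-0.003,0.006,0.53,0,0,0,0.7],
    [-0.003,0.006,0.53,0,0,0,0.7],
    [-0.003,0.006,0.53,0,0,0,0.7],
  ],
)

```text
t: 9.55
position: [0.444, -0.3251, 0.0518]
orientation: [1.801, 2.568, 0.0]
force: [2.6, 1.1, 7.3]
gripper_width: 0.57
gripper_force: 20.0
```

>>> drive_tool(
  commands=[
    [0,0,0,0,0,0,0.7],
    [0,0,0,0,0,0,0.7],
    [0,0,0,0,0,0,0.7],
    [0,0,0,0,0,0,0.7],
  ],
)

```text
t: 9.88
position: [0.444, -0.3251, 0.0518]
orientation: [1.801, 2.568, 0.0]
force: [1.4, 0.8, 5.6]
gripper_width: 0.566
gripper_force: 20.0
```

```bash
python3 - <<'E'
from h import *
plan([(443.6,-322.8,180,110),(510,-170,180,95),(576,-15,180,80),(641.1,138.9,180,80)])
E
```

```text
t 9.8833 at [ 444.  -325.1   51.8  109.9] tilt [ 0.0042 -0.0027 -1.    ]
(443.6, -322.8, 180, 110) -> [ 0.011  0.002 -0.641] az -0.002
(510, -170, 180, 95) -> [ 0.604  0.573 -0.   ] az 0.333
(576, -15, 180, 80) -> [0.743 0.396 0.   ] az 0.333
(641.1, 138.9, 180, 80) -> [ 0.814  0.187 -0.   ] az 0.0
```

```bash
python3 - <<'E'
from h import *
a,_=env.grab_frame("wrist"); b,_=env.grab_frame("side")
cv2.imwrite("pics/ws3.png",np.hstack([a[100:480,120:520][:300,:400],cv2.resize(b[220:370,230:430],(400,300))])[:,:,::-1])
E
```

```text
(no output)
```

View pics/ws3.png

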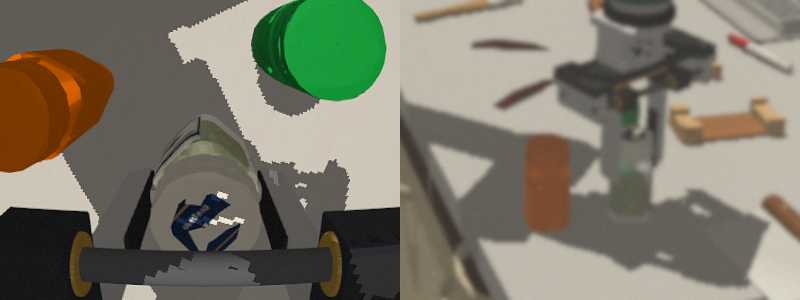

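The side view shows the white jar between the fingers, but the opening of 53 mm is too wide for a 47 mm jar and there's a 6 N upward force. It may be tilted, so I'll release it and check.

>>> drive_tool(
  commands=[
    [0,0,0,0,0,0,0.4],
    [0,0,0,0,0,0,0.3],
    [0,0,0,0,0,0,0.2],
    [0,0,0,0,0,0,0.2],
    [0,0,0,0,0,0,0.2],
    [0,0,0,0,0,0,0.2],
  ],
)

```text
t: 10.48
position: [0.442, -0.3239, 0.0494]
orientation: [-1.803, -2.572, 0.0]
force: [0.1, -0.2, 0.1]
gripper_width: 0.798
gripper_force: 0.0
```

```bash
python3 - <<'E'
from h import *
plan([(443.6,-322.8,49,110)])
m=env.camera_model("wrist");print(m)
a,d=env.grab_frame("wrist"); cv2.imwrite("pics/w4.png",a[:,:,::-1]); 
v,u=np.mgrid[:480,:640]; du=u-m['cx'];dv=v-m['cy'];r=np.hypot(du,dv)+1e-9;th=r/m['fx']
q=np.stack([np.tan(th)*du/r,np.tan(th)*dv/r,np.ones_like(r)],-1)*d[...,None]
P=(q-m['t'])@m['R']; np.save("w4P.npy",P)
k=(P[...,2]>.090)&(P[...,2]<.106)&(abs(P[...,0]-.4436)<.045)&(abs(P[...,1]+.3228)<.045)
Q=P[k]*1000; print(k.sum(),np.median(Q,0),np.percentile(Q,[2,98],axis=0),cv2.minEnclosingCircle(Q[:,:2].astype(np.float32)))
v,u=np.where(k); print(u.min(),u.max(),v.min(),v.max())
A=np.c_[Q[:,:2]-Q[:,:2].mean(0),np.ones(len(Q))]; print("plane",np.linalg.lstsq(A,Q[:,2],rcond=None)[0])
b,_=env.grab_frame("side")
cv2.imwrite("pics/ws4.png",np.hstack([a[100:480,120:520][:300,:400],cv2.resize(b[220:370,230:430],(400,300))])[:,:,::-1])
E
```

```text
t 10.4833 at [ 442.  -323.9   49.4  110. ] tilt [-0.0005  0.0003 -1.    ]
(443.6, -322.8, 49, 110) -> [0.003 0.01  0.002] az -0.001
{'fx': 371.64829954431775, 'fy': 371.64829954431775, 'cx': 325.39643239123774, 'cy': 236.78705243701668, 'R': array([[ 0.9397,  0.342 , -0.0001],
       [ 0.3316, -0.9111,  0.2447],
       [ 0.0836, -0.23  , -0.9696]]), 't': array([-0.3038, -0.4286,  0.1284])}
9133 [ 440.5567 -316.4273   98.7183] [[ 402.4726 -337.3821   91.1221]
 [ 480.0113 -299.354   104.1318]] ((441.8631591796875, -313.69091796875), 45.882850646972656)
216 454 267 350
plane [ 0.0249 -0.0598 98.3144]
```

View pics/ws4.png

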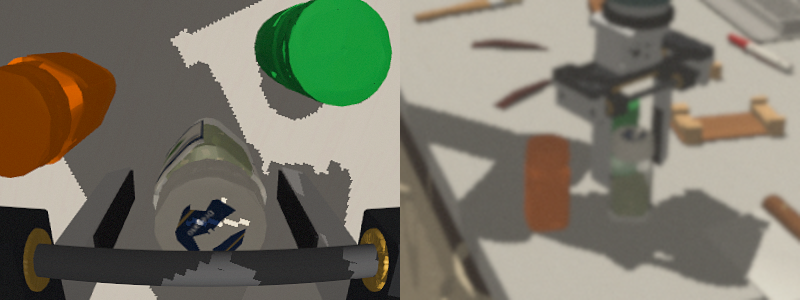

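```bash
python3 - <<'E'
from h import *
P=np.load("w4P.npy"); im=cv2.imread("pics/w4.png")
p=np.radians(110); ex=np.array([np.cos(p),np.sin(p)]); ey=np.array([np.sin(p),-np.cos(p)])
T=np.array([.442,-.3239])
k=np.zeros(P.shape[:2],bool); k[280:348,272:392]=1
k&=(P[...,2]>.094)&(P[...,2]<.104)
Q=P[k]; X=(Q[:,:2]-T)@ex*1000; Y=(Q[:,:2]-T)@ey*1000
print(k.sum(),"lid in tool x",np.percentile(X,[1,50,99]),"y",np.percentile(Y,[1,50,99]))
A=np.c_[X,Y,np.ones(len(X))]; print(np.linalg.lstsq(A,Q[:,2]*1000,rcond=None)[0])
# rows of gap profile: along image row of lid, list tool-y and z
for v in (290,310,325):
    print(v,[(u,int(round(((P[v,u,:2]-T)@ex)*1000)),int(round(((P[v,u,:2]-T)@ey)*1000)),int(P[v,u,2]*1000)) for u in range(215,450,9)])
E
```

```text
6749 lid in tool x [-7.5886  6.3958 21.1081] y [-20.1236   1.0675  22.1206]
[-0.0154  0.0047 98.815 ]
290 [(215, 10, -50, 81), (224, 10, -45, 82), (233, 10, -41, 81), (242, 8, -38, 76), (251, 0, -38, 57), (260, -24, -45, 0), (269, -23, -38, 0), (278, 6, -23, 69), (287, 15, -16, 92), (296, 18, -12, 98), (305, 18, -8, 99), (314, 18, -5, 98), (323, 18, -2, 99), (332, 18, 2, 98), (341, 17, 5, 97), (350, 18, 9, 98), (359, 17, 12, 97), (368, 17, 16, 96), (377, 13, 20, 88), (386, -24, 40, 0), (395, -24, 46, 0), (404, 4, 37, 67), (413, 9, 38, 78), (422, 11, 41, 82), (431, 10, 46, 81), (440, -24, 78, 0), (449, -24, 85, 0)]
310 [(215, 10, -44, 102), (224, 10, -40, 101), (233, 6, -38, 94), (242, -1, -38, 79), (251, -38, -52, 0), (260, -39, -46, 0), (269, -39, -39, 0), (278, 8, -19, 96), (287, 9, -16, 97), (296, 10, -12, 100), (305, 9, -9, 98), (314, 9, -5, 98), (323, 9, -2, 99), (332, 9, 2, 98), (341, 9, 5, 98), (350, 9, 9, 98), (359, 10, 12, 99), (368, 9, 16, 99), (377, 9, 19, 98), (386, -38, 41, 0), (395, 71, -1, 229), (404, -5, 37, 69), (413, 4, 37, 88), (422, 9, 37, 99), (431, 10, 40, 102), (440, 10, 44, 102), (449, 10, 48, 102)]
325 [(215, 11, -40, 116), (224, 7, -39, 108), (233, 1, -38, 97), (242, -7, -38, 82), (251, -50, -53, 0), (260, -50, -46, 0), (269, -50, -40, 0), (278, 2, -20, 98), (287, 3, -16, 99), (296, 3, -12, 99), (305, 3, -9, 99), (314, 3, -5, 98), (323, 3, -2, 99), (332, 3, 2, 99), (341, 3, 5, 99), (350, 3, 9, 99), (359, 3, 12, 99), (368, 3, 16, 99), (377, 3, 20, 99), (386, -49, 41, 2), (395, -51, 48, -1), (404, -51, 55, 0), (413, -3, 37, 89), (422, 4, 37, 103), (431, 9, 38, 112), (440, 11, 40, 115), (449, 10, 44, 114)]
```

>>> drive_tool(
  commands=[
    [-0.01,0.003,-0.02,0,0,0,0.3],
    [-0.01,0.003,-0.02,0,0,0,0.35],
    [-0.01,0.003,-0.02,0,0,0,0.4],
    [-0.01,0.003,-0.02,0,0,0,0.42],
    [-0.01,0.003,-0.02,0,0,0,0.44],
    [-0.01,0.003,-0.02,0,0,0,0.46],
    [-0.01,0.003,-0.02,0,0,0,0.48],
    [-0.01,0.003,-0.02,0,0,0,0.5],
    [-0.01,0.003,-0.02,0,0,0,0.5],
    [-0.01,0.003,-0.02,0,0,0,0.5],
    [-0.01,0.003,-0.02,0,0,0,0.5],
  ],
  grip_force=12,
)

```text
t: 11.5
position: [0.4438, -0.3258, 0.0538]
orientation: [1.803, 2.572, 0.0]
force: [2.1, 0.9, 0.9]
gripper_width: 0.567
gripper_force: 12.0
```

>>> drive_tool(
  commands=[
    [0,0,0,0,0,0,0.6],
    [0,0,0,0,0,0,0.6],
    [0,0,0,0,0,0,0.6],
    [0,0,0,0,0,0,0.6],
    [0,0,0,0,0,0,0.6],
  ],
)

```text
t: 11.92
position: [0.4437, -0.3258, 0.0538]
orientation: [1.803, 2.572, 0.0]
force: [1.4, 0.3, 2.1]
gripper_width: 0.568
gripper_force: 12.0
```

```bash
cat >> h.py <<'E'
def wcloud():
    m=env.camera_model("wrist"); a,d=env.grab_frame("wrist")
    v,u=np.mgrid[:480,:640]; du=u-m['cx'];dv=v-m['cy'];r=np.hypot(du,dv)+1e-9;th=r/m['fx']
    q=np.stack([np.tan(th)*du/r,np.tan(th)*dv/r,np.ones_like(r)],-1)*d[...,None]
    return a,(q-m['t'])@m['R']
def lid():
    s=env.sense(); T=s['position']; p=np.radians(psi_of(s)); ex=np.array([np.cos(p),np.sin(p)]); ey=np.array([np.sin(p),-np.cos(p)])
    a,P=wcloud(); X=(P[...,:2]-T[:2])@ex*1000; Y=(P[...,:2]-T[:2])@ey*1000; Z=(P[...,2]-T[2])*1000
    k=np.zeros(X.shape,bool); k[255:360,268:396]=1
    for i in range(3):
        z0=np.median(Z[k&(abs(Y)<12)&(X<15)&(X>-10)]); kk=k&(abs(Z-z0)<6)&(abs(Y)<24)
    A=np.c_[X[kk],Y[kk],np.ones(kk.sum())]; print("lid: x",np.percentile(X[kk],[1,99]),"y",np.percentile(Y[kk],[1,99]),"z above TCP",z0,"slopes deg",np.degrees(np.linalg.lstsq(A,Z[kk],rcond=None)[0][:2]))
    for v in (290,325): print([(u,int(X[v,u]),int(Y[v,u]),int(Z[v,u])) for u in list(range(236,300,7))+list(range(360,430,7))])
    return a
E
python3 -c "
from h import *
lid()"
```

```text
lid: x [-11.3875  25.1634] y [-21.9235  19.923 ] z above TCP 45.36157203788706 slopes deg [-1.6565  0.7056]
[(236, -25, -62, -53), (243, 10, -36, 31), (250, 10, -33, 32), (257, 9, -30, 30), (264, 8, -28, 27), (271, 3, -26, 15), (278, 13, -20, 40), (285, 15, -16, 43), (292, 15, -13, 44), (299, 15, -11, 45), (360, 16, 12, 45), (367, 15, 15, 45), (374, 12, 19, 35), (381, 3, 25, 16), (388, 8, 27, 26), (395, 10, 29, 31), (402, 10, 32, 32), (409, 10, 35, 31), (416, -25, 61, -52), (423, -25, 67, -53)]
[(236, 9, -32, 64), (243, 9, -30, 63), (250, 8, -28, 61), (257, 4, -27, 52), (264, -4, -27, 35), (271, 0, -23, 44), (278, 0, -20, 44), (285, 0, -17, 45), (292, 0, -14, 45), (299, 0, -11, 44), (360, 0, 13, 44), (367, 0, 16, 45), (374, 0, 19, 43), (381, -52, 38, -53), (388, -1, 25, 41), (395, 5, 25, 54), (402, 8, 27, 60), (409, 10, 28, 64), (416, 10, 31, 65), (423, 10, 34, 64)]
```

>>> drive_tool(
  commands=[
    [0,0,0,0,0,0,0.6],
    [0,0,-0.05,0,0,0,0.6],
    [0,0,-0.1,0,0,0,0.6],
    [0,0,-0.2,0,0,0,0.6],
    [0,0,-0.35,0,0,0,0.6],
    [0,0,-0.5,0,0,0,0.6],
    [0,0,-0.65,0,0,0,0.6],
    [0,0,-0.65,0,0,0,0.6],
    [0,0,-0.65,0,0,0,0.6],
    [0,0,-0.65,0,0,0,0.6],
  ],
  grip_force=20,
)

```text
t: 12.8
position: [0.4425, -0.3252, 0.1833]
orientation: [-1.802, -2.572, 0.001]
force: [-0.4, 0.2, -0.8]
gripper_width: 0.561
gripper_force: 20.0
```

```bash
python3 - <<'E'
from h import *
a=lid(); b,_=env.grab_frame("side")
cv2.imwrite("pics/ws5.png",np.hstack([a[100:480,120:520][:300,:400],cv2.resize(b[170:320,230:430],(400,300))])[:,:,::-1])
plan([(510,-170,190,95),(576,-15,190,80),(641.1,138.9,180,80)])
E
```

```text
lid: x [-11.423  25.009] y [-21.8297  20.0272] z above TCP 45.32428352420492 slopes deg [-1.5463  0.5002]
[(236, -79, -97, -183), (243, 10, -36, 32), (250, 10, -33, 31), (257, 9, -30, 30), (264, 8, -28, 26), (271, 3, -26, 15), (278, 13, -19, 40), (285, 15, -16, 44), (292, 16, -13, 45), (299, 16, -10, 45), (360, 15, 12, 44), (367, 15, 15, 43), (374, 12, 19, 36), (381, 3, 25, 15), (388, 8, 27, 27), (395, 10, 29, 32), (402, 10, 32, 33), (409, 10, 35, 31), (416, -78, 96, -182), (423, -78, 104, -182)]
[(236, 9, -32, 64), (243, 9, -29, 63), (250, 8, -27, 62), (257, 4, -26, 54), (264, -4, -27, 37), (271, 0, -22, 44), (278, 0, -20, 44), (285, 0, -17, 44), (292, 0, -14, 45), (299, 0, -11, 46), (360, 0, 13, 45), (367, 0, 16, 45), (374, 0, 19, 44), (381, -117, 59, -177), (388, -1, 25, 42), (395, 4, 26, 54), (402, 8, 27, 61), (409, 9, 29, 64), (416, 10, 31, 65), (423, 10, 33, 65)]
t 12.9 at [ 442.3 -324.9  182.1  110. ] tilt [-0.0028  0.0022 -1.    ]
(510, -170, 190, 95) -> [ 0.612  0.582 -0.039] az 0.332
(576, -15, 190, 80) -> [0.743 0.396 0.   ] az 0.333
(641.1, 138.9, 180, 80) -> [0.814 0.187 0.05 ] az 0.0
```

View pics/ws5.png

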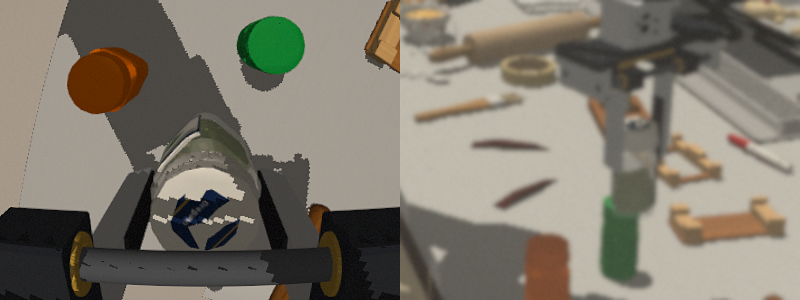

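The white jar hangs upright in the grip with its foot 53 mm below the tips, and green and orange are untouched. Carrying on.

>>> drive_tool(
  commands=[
    [0.2,0.19,-0.02,0,0,0.11,0.6],
    [0.4,0.38,-0.04,0,0,0.22,0.6],
    [0.612,0.582,-0.04,0,0,0.332,0.6],
    [0.612,0.582,-0.04,0,0,0.332,0.6],
    [0.612,0.582,-0.04,0,0,0.332,0.6],
    [0.612,0.582,-0.04,0,0,0.332,0.6],
  ],
)

```text
t: 13.4
position: [0.5109, -0.1685, 0.1903]
orientation: [-2.115, -2.319, 0.002]
force: [-0.3, 0.4, -1.3]
gripper_width: 0.566
gripper_force: 20.0
```

>>> drive_tool(
  commands=[
    [0.2,0.1,0,0,0,0.1,0.6],
    [0.4,0.2,0,0,0,0.2,0.6],
    [0.57,0.3,0,0,0,0.3,0.6],
    [0.743,0.396,0,0,0,0.333,0.6],
    [0.743,0.396,0,0,0,0.333,0.6],
    [0.743,0.396,0,0,0,0.333,0.6],
  ],
)

```text
t: 13.9
position: [0.5769, -0.0156, 0.1903]
orientation: [-2.402, -2.023, 0.004]
force: [0.2, -0.4, -0.1]
gripper_width: 0.561
gripper_force: 20.0
```

>>> drive_tool(
  commands=[
    [0.2,0.05,0,0,0,0,0.6],
    [0.4,0.1,0.05,0,0,0,0.6],
    [0.6,0.14,0.1,0,0,0,0.6],
    [0.814,0.187,0.2,0,0,0,0.6],
    [0.814,0.187,0.3,0,0,0,0.6],
    [0.814,0.187,0.3,0,0,0,0.6],
    [0.814,0.187,0.3,0,0,0,0.6],
    [0.814,0.187,0.3,0,0,0,0.6],
  ],
)

```text
t: 14.57
position: [0.642, 0.1351, 0.1321]
orientation: [2.407, 2.017, -0.002]
force: [-0.4, -0.0, -0.7]
gripper_width: 0.565
gripper_force: 20.0
```

```bash
python3 - <<'E'
from h import *
plan([(642,138.7,85,80),(642,138.7,60,80)]); print(env.sense()['force'])
E
```

```text
t 14.5667 at [642.  135.1 132.1  79.9] tilt [-0.0004 -0.0015 -1.    ]
(642, 138.7, 85, 80) -> [ 0.018 -0.003  0.236] az -0.002
(642, 138.7, 60, 80) -> [0.    0.    0.125] az 0.0
[-0.4346 -0.0364 -0.6916]
```

>>> drive_tool(
  commands=[
    [0.014,-0.005,0.1,0,0,0,0.6],
    [0.014,-0.005,0.2,0,0,0,0.6],
    [0.014,-0.005,0.25,0,0,0,0.6],
    [0.014,-0.005,0.29,0,0,0,0.6],
    [0.014,-0.005,0.32,0,0,0,0.6],
    [0.014,-0.005,0.33,0,0,0,0.6],
    [0.014,-0.005,0.33,0,0,0,0.6],
    [0.014,-0.005,0.33,0,0,0,0.6],
  ],
)

```text
t: 15.23
position: [0.642, 0.1406, 0.0664]
orientation: [2.405, 2.019, 0.001]
force: [0.2, 0.4, -1.6]
gripper_width: 0.566
gripper_force: 20.0
```

```bash
python3 - <<'E'
from h import *
plan([(642,138.7,60,80)]); print(env.sense()['force'])
E
```

```text
t 15.2333 at [642.  140.6  66.4  80. ] tilt [ 0.0011 -0.0002 -1.    ]
(642, 138.7, 60, 80) -> [-0.009  0.002  0.032] az 0.001
[ 0.2355  0.4237 -1.6498]
```

>>> drive_tool(
  commands=[
    [-0.01,0,0.015,0,0,0,0.6],
    [-0.01,0,0.028,0,0,0,0.6],
    [-0.01,0,0.033,0,0,0,0.6],
    [-0.01,0,0.033,0,0,0,0.6],
    [-0.01,0,0.033,0,0,0,0.6],
  ],
)

```text
t: 15.65
position: [0.6415, 0.1389, 0.0597]
orientation: [2.405, 2.02, 0.001]
force: [0.9, -0.1, 3.6]
gripper_width: 0.566
gripper_force: 20.0
```

>>> drive_tool(
  commands=[
    [0,0,0,0,0,0,0.35],
    [0,0,0,0,0,0,0.2],
    [0,0,0,0,0,0,0.2],
    [0,0,0,0,0,0,0.2],
    [0,0,0,0,0,0,0.2],
    [0,0,0,0,0,0,0.2],
    [0,0,-0.2,0,0,0,0.2],
    [0,0,-0.4,0,0,0,0.2],
    [0,0,-0.55,0,0,0,0.2],
    [0,0,-0.7,0,0,0,0.2],
    [0,0,-0.7,0,0,0,0.2],
    [0,0,-0.7,0,0,0,0.2],
  ],
)

```text
t: 16.65
position: [0.6423, 0.139, 0.2013]
orientation: [2.404, 2.018, 0.006]
force: [-0.4, 0.6, -0.1]
gripper_width: 0.8
gripper_force: 0.0
```

```bash
python3 - <<'E'
from h import *
plan([(570,140,150,70),(453,148.1,100,62.6),(453,148.1,3,62.6)])
a,P=wcloud(); b,_=env.grab_frame("side")
cv2.imwrite("pics/ws6.png",np.hstack([cv2.resize(a,(400,300)),cv2.resize(b[190:270,290:397],(400,300))])[:,:,::-1])
Z=P[...,2]*1000
k=(Z>85)&(Z<120)
n,l,s,c=cv2.connectedComponentsWithStats(k.astype(np.uint8))
for i in range(1,n):
    if s[i,4]>150:
        Q=P[l==i]*1000; print(s[i],np.median(Q,0),cv2.minEnclosingCircle(Q[:,:2].astype(np.float32)))
E
```

```text
t 16.65 at [642.3 139.  201.3  80. ] tilt [ 0.0047  0.0004 -1.    ]
(570, 140, 150, 70) -> [-0.058 -0.357  0.257] az 0.223
(453, 148.1, 100, 62.6) -> [-0.162 -0.564  0.25 ] az 0.164
(453, 148.1, 3, 62.6) -> [0.    0.    0.485] az -0.0
[ 296  105   57   57 2524] [654.7925 218.1692 102.4426] ((654.9273071289062, 218.11912536621094), 21.718318939208984)
[ 295  202   59   62 2863] [641.9849 143.7262 104.5741] ((641.5343017578125, 142.29205322265625), 23.744470596313477)
```

View pics/ws6.png

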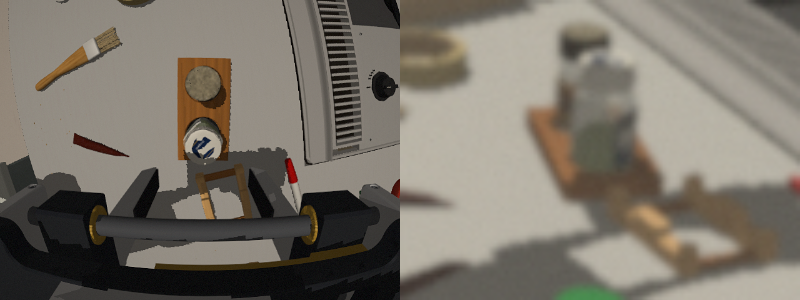

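Both jars stand upright in their wells, with lid tops at 102 mm and 104.5 mm (102 and 104 expected when seated). Now the left pen.

>>> drive_tool(
  commands=[
    [-0.06,-0.36,0,0,0,-0.8,0.3],
    [-0.06,-0.36,0.1,0,0,-0.8,0.3],
    [-0.06,-0.36,0.1,0,0,-0.8,0.4],
    [-0.06,-0.36,0.1,0,0,-0.8,0.4],
    [-0.06,-0.36,0.1,0,0,-0.8,0.4],
    [-0.06,-0.36,0.1,0,0,-0.8,0.4],
    [-0.06,-0.36,0.1,0,0,-0.8,0.4],
  ],
)

```text
t: 17.33
position: [0.5672, 0.1394, 0.1774]
orientation: [-1.667, -2.66, 0.003]
force: [0.0, -0.3, 0.8]
gripper_width: 0.604
gripper_force: 0.0
```

```bash
python3 - <<'E'
from h import *
plan([(453,148.1,110,152.6)])
E
```

```text
t 17.3333 at [567.2 139.4 177.4 115.9] tilt [-0.0032 -0.0005 -1.    ]
(453, 148.1, 110, 152.6) -> [ 0.288 -0.495  0.337] az -0.816
```

>>> drive_tool(
  commands=[
    [0.288,-0.495,0.337,0,0,-0.816,0.4],
    [0.288,-0.495,0.337,0,0,-0.816,0.4],
    [0.288,-0.495,0.337,0,0,-0.816,0.4],
    [0.288,-0.495,0.337,0,0,-0.816,0.4],
    [0.288,-0.495,0.337,0,0,-0.816,0.4],
    [0.288,-0.495,0.337,0,0,-0.816,0.4],
    [0.288,-0.495,0.337,0,0,-0.816,0.4],
    [0.288,-0.495,0.337,0,0,-0.816,0.4],
    [0.288,-0.495,0.337,0,0,-0.816,0.4],
  ],
)

```text
t: 18.08
position: [0.4549, 0.1478, 0.1118]
orientation: [0.744, 3.051, 0.0]
force: [-0.6, -0.1, 0.1]
gripper_width: 0.597
gripper_force: 0.0
```

```bash
cat >> h.py <<'E'
def pen():
    """dark red things seen by the wrist camera: PCA in world"""
    a,P=wcloud(); hsv=cv2.cvtColor(a,cv2.COLOR_RGB2HSV)
    k=((hsv[...,1]>90)&((hsv[...,0]<8)|(hsv[...,0]>172))&(P[...,2]<.06)&(hsv[...,2]<140)).astype(np.uint8)
    n,l,s,c=cv2.connectedComponentsWithStats(k)
    for i in range(1,n):
        if s[i,4]>150:
            Q=P[l==i]*1000; M=Q[:,:2]; r=cv2.minAreaRect(M.astype(np.float32)); c0=M.mean(0); w,V=np.linalg.eigh(np.cov((M-c0).T)); x=V[:,1]; t=(M-c0)@x; e=np.percentile(t,[0.3,99.7])
            print(s[i].tolist(),"mid",c0+x*e.mean(),"len",np.ptp(e),"ang",np.degrees(np.arctan2(x[1],x[0])),"z",np.percentile(Q[:,2],[10,50,90]))
    return a
E
python3 - <<'E'
from h import *
plan([(453,148.1,3,152.6)])
cv2.imwrite("pics/w7.png",pen()[:,:,::-1])
E
```

```text
t 18.0833 at [454.9 147.8 111.8 152.6] tilt [ 0.0007  0.     -1.    ]
(453, 148.1, 3, 152.6) -> [ 0.009 -0.003  0.544] az -0.0
[314, 162, 27, 139, 2325] mid [453.0042 150.2871] len 111.12774752748288 ang 152.9464764117917 z [ 4.0804  9.6946 12.1728]
[110, 245, 88, 66, 1351] mid [420.3845  -8.6197] len 93.49877004432567 ang -150.93288800087677 z [ 4.767   9.7988 12.1852]
```

>>> drive_tool(
  commands=[
    [0.01,-0.007,0.15,0,0,0,0.4],
    [0.01,-0.007,0.3,0,0,0,0.4],
    [0.01,-0.007,0.42,0,0,0,0.4],
    [0.01,-0.007,0.49,0,0,0,0.4],
    [0.01,-0.007,0.52,0,0,0,0.4],
    [0.01,-0.007,0.54,0,0,0,0.4],
    [0.01,-0.007,0.54,0,0,0,0.4],
    [0.01,-0.007,0.54,0,0,0,0.4],
  ],
  grip_force=12,
)

```text
t: 18.8
position: [0.4525, 0.1476, 0.0043]
orientation: [0.74, 3.052, 0.001]
force: [0.6, -0.1, -0.2]
gripper_width: 0.602
gripper_force: 0.0
```

>>> drive_tool(
  commands=[
    [0,0,0,0,0,0,0.6],
    [0,0,0,0,0,0,0.8],
    [0,0,0,0,0,0,0.95],
    [0,0,0,0,0,0,0.95],
    [0,0,0,0,0,0,0.95],
    [0,0,0,0,0,0,0.95],
    [0,0,0,0,0,0,0.95],
    [0,0,0,0,0,0,0.95],
    [0,0,0,0,0,0,0.95],
  ],
)

```text
t: 19.55
position: [0.4517, 0.1475, 0.0038]
orientation: [0.74, 3.053, 0.0]
force: [0.9, -0.4, 2.0]
gripper_width: 0.167
gripper_force: 12.0
```

>>> drive_tool(
  commands=[
    [0,0,-0.05,0,0,0,0.95],
    [0,0,-0.2,0,0,0,0.95],
    [0,0,-0.4,0,0,0,0.95],
    [0,0,-0.4,0,0,0,0.95],
    [0,0,-0.4,0,0,0,0.95],
    [0,0,-0.4,0,0,0,0.95],
  ],
)

```text
t: 20.05
position: [0.451, 0.1473, 0.0833]
orientation: [-0.74, -3.053, 0.001]
force: [0.3, -0.4, 0.4]
gripper_width: 0.164
gripper_force: 12.0
```

```bash
python3 - <<'E'
from h import *
pen(); plan([(555,97,85,168),(657.9,47.1,70,183.7),(657.9,47.1,20,183.7)])
E
```

```text
[96, 256, 91, 78, 1549] mid [419.461   -9.0762] len 91.93960980996366 ang -151.41016120747872 z [ 4.8072  9.7799 12.1831]
t 20.1 at [450.4 147.2  82.6 152.8] tilt [-0.0022 -0.0005 -1.    ]
(555, 97, 85, 168) -> [-0.58   0.016 -0.012] az -0.339
(657.9, 47.1, 70, 183.7) -> [-0.555 -0.137  0.075] az -0.349
(657.9, 47.1, 20, 183.7) -> [-0.    0.    0.25] az -0.0
```

>>> drive_tool(
  commands=[
    [-0.2,0,0,0,0,-0.1,0.95],
    [-0.4,0.01,0,0,0,-0.2,0.95],
    [-0.58,0.016,0,0,0,-0.339,0.95],
    [-0.58,0.016,0,0,0,-0.339,0.95],
    [-0.58,0.016,0,0,0,-0.339,0.95],
    [-0.58,0.016,0,0,0,-0.339,0.95],
  ],
)

```text
t: 20.6
position: [0.554, 0.0971, 0.0817]
orientation: [-0.33, -3.119, 0.001]
force: [-0.3, -0.8, -0.5]
gripper_width: 0.169
gripper_force: 12.0
```

>>> drive_tool(
  commands=[
    [-0.2,-0.05,0,0,0,-0.1,0.95],
    [-0.4,-0.1,0,0,0,-0.2,0.95],
    [-0.555,-0.137,0,0,0,-0.349,0.95],
    [-0.555,-0.137,0,0,0,-0.349,0.95],
    [-0.555,-0.137,0,0,0,-0.349,0.95],
    [-0.555,-0.137,0,0,0,-0.349,0.95],
    [-0.555,-0.137,0,0,0,-0.349,0.95],
    [-0.555,-0.137,0,0,0,-0.349,0.95],
  ],
)

```text
t: 21.27
position: [0.6571, 0.0484, 0.0837]
orientation: [0.103, -3.139, -0.0]
force: [-0.7, -0.2, 0.1]
gripper_width: 0.165
gripper_force: 12.0
```

```bash
python3 - <<'E'
from h import *
plan([(657.9,47.1,45,183.7),(657.9,47.1,20,183.7)]); s=env.sense();print(s['gripper_width'])
a,P=wcloud()
X=P*1000
# pen rest rails as seen by the wrist: raised points in the rest area
k=(X[...,2]>20)&(X[...,2]<30)&(abs(X[...,0]-660)<60)&(abs(X[...,1]-12)<80)
n,l,st,c=cv2.connectedComponentsWithStats(k.astype(np.uint8))
for i in range(1,n):
    if st[i,4]>100: q=X[l==i]; print(st[i].tolist(),np.median(q,0),q[:,:2].min(0),q[:,:2].max(0))
cv2.imwrite("pics/w8.png",a[:,:,::-1])
E
```

```text
t 21.2667 at [ 657.1   48.4   83.7 -176.3] tilt [-0.0014  0.0002 -1.    ]
(657.9, 47.1, 45, 183.7) -> [-0.003 -0.007  0.194] az -7.999
(657.9, 47.1, 20, 183.7) -> [-0.     0.     0.125] az -0.0
0.1652661361578093
[183, 195, 18, 22, 329] [630.201  -44.4311  24.3749] [623.0284 -50.6712] [637.5535 -39.2757]
[244, 194, 57, 22, 1205] [626.4669  11.6418  24.5554] [618.8496  -7.4765] [634.5701  30.3785]
[348, 194, 18, 22, 359] [622.8908  67.3077  24.4536] [615.9767  61.6359] [630.1323  73.14  ]
[192, 288, 17, 19, 282] [697.2726 -40.0645  24.3426] [690.8683 -46.6073] [704.619  -35.0212]
[249, 289, 31, 20, 533] [693.3762   7.0916  24.5129] [687.2914  -3.2976] [701.8171  18.3994]
```

View pics/w8.png

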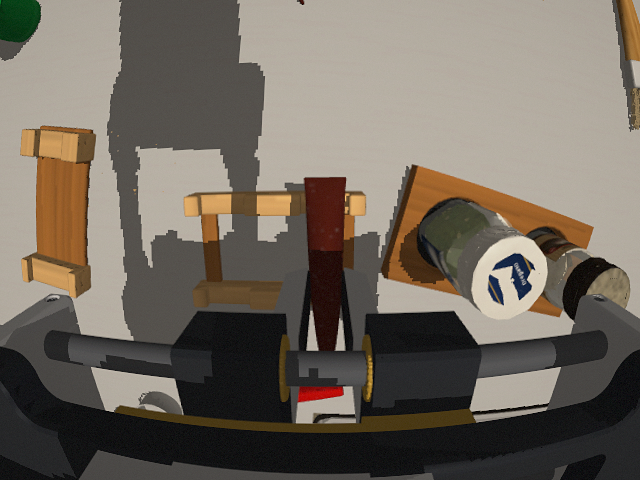

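The wrist view shows the pen held straight above the left lane, flat end at (325,185). The near rail's notches are clear at rows 195–215, and the white jar (510,275) is upright beside it.

>>> drive_tool(
  commands=[
    [-0.005,-0.002,0.08,0,0,0,0.95],
    [-0.005,-0.002,0.16,0,0,0,0.95],
    [-0.005,-0.002,0.22,0,0,0,0.95],
    [-0.005,-0.002,0.26,0,0,0,0.95],
    [-0.005,-0.002,0.29,0,0,0,0.95],
    [-0.005,-0.002,0.3,0,0,0,0.95],
    [-0.005,-0.002,0.3,0,0,0,0.95],
    [-0.005,-0.002,0.3,0,0,0,0.95],
  ],
)

```text
t: 21.98
position: [0.6604, 0.047, 0.0241]
orientation: [-0.102, 3.139, -0.0]
force: [-0.7, -0.3, 0.1]
gripper_width: 0.164
gripper_force: 12.0
```

```bash
python3 - <<'E'
from h import *
plan([(658.1,48.1,20,-176.3)])
E
```

```text
t 21.9833 at [ 660.4   47.    24.1 -176.3] tilt [ 0.0009 -0.0001 -1.    ]
(658.1, 48.1, 20, -176.3) -> [0.011 0.006 0.02 ] az 0.0
```

>>> drive_tool(
  commands=[
    [0.008,0.006,0,0,0,0,0.95],
    [0.008,0.006,0.012,0,0,0,0.95],
    [0.008,0.006,0.02,0,0,0,0.95],
    [0.008,0.006,0.02,0,0,0,0.95],
    [0.008,0.006,0.02,0,0,0,0.95],
    [0.008,0.006,0.02,0,0,0,0.75],
    [0.008,0.006,0.02,0,0,0,0.65],
    [0.008,0.006,0.02,0,0,0,0.65],
    [0.008,0.006,0.02,0,0,0,0.65],
    [0.008,0.006,0.02,0,0,0,0.65],
    [0.008,0.006,0.02,0,0,0,0.65],
  ],
)

```text
t: 22.9
position: [0.6584, 0.0481, 0.0196]
orientation: [-0.102, 3.14, -0.0]
force: [0.2, 0.2, -0.5]
gripper_width: 0.348
gripper_force: 0.0
```

>>> drive_tool(
  commands=[
    [0,0,-0.1,0,0,0,0.65],
    [0,0,-0.25,0,0,0,0.65],
    [0,0,-0.4,0,0,0,0.65],
    [0,0,-0.5,0,0,0,0.65],
    [0,0,-0.5,0,0,0,0.6],
    [0,0,-0.5,0,0,0,0.5],
  ],
)

```text
t: 23.4
position: [0.6591, 0.0481, 0.1208]
orientation: [-0.102, 3.137, -0.0]
force: [0.7, 0.3, -0.2]
gripper_width: 0.438
gripper_force: 0.0
```

```bash
python3 - <<'E'
from h import *
pen(); plan([(545,20,120,-164),(428.8,-8.7,110,-152)])
E
```

```text
[312, 165, 27, 141, 2364] mid [658.6032  48.7249] len 111.4565265957784 ang -175.55657124371882 z [19.9158 25.599  28.2231]
t 23.45 at [ 657.9   48.1  119.2 -176.3] tilt [-0.0006 -0.0001 -1.    ]
(545, 20, 120, -164) -> [ 0.572 -0.104 -0.004] az -0.273
(428.8, -8.7, 110, -152) -> [0.598 0.022 0.05 ] az -0.267
```

>>> drive_tool(
  commands=[
    [0.572,-0.104,0,0,0,-0.273,0.4],
    [0.572,-0.104,0,0,0,-0.273,0.4],
    [0.572,-0.104,0,0,0,-0.273,0.4],
    [0.572,-0.104,0,0,0,-0.273,0.4],
    [0.572,-0.104,0,0,0,-0.273,0.4],
  ],
)

```text
t: 23.87
position: [0.5426, 0.0199, 0.118]
orientation: [0.435, -3.107, -0.001]
force: [1.1, 0.8, 0.5]
gripper_width: 0.599
gripper_force: 0.0
```

>>> drive_tool(
  commands=[
    [0.598,0.022,0.05,0,0,-0.267,0.4],
    [0.598,0.022,0.05,0,0,-0.267,0.4],
    [0.598,0.022,0.05,0,0,-0.267,0.4],
    [0.598,0.022,0.05,0,0,-0.267,0.4],
    [0.598,0.022,0.05,0,0,-0.267,0.4],
    [0.598,0.022,0.05,0,0,-0.267,0.4],
    [0.598,0.022,0.05,0,0,-0.267,0.4],
  ],
)

```text
t: 24.45
position: [0.432, -0.0089, 0.1098]
orientation: [-0.76, 3.046, -0.001]
force: [0.0, 0.1, -0.4]
gripper_width: 0.598
gripper_force: 0.0
```

```bash
python3 - <<'E'
from h import *
pen(); plan([(428.8,-8.7,3,-152)])
E
```

```text
[316, 163, 26, 140, 2161] mid [429.4407  -6.6267] len 112.09515164046235 ang -151.72036392278545 z [ 3.9869  9.4736 12.1833]
t 24.5 at [ 431.7   -8.9  109.8 -152. ] tilt [ 0.0017 -0.0002 -1.    ]
(428.8, -8.7, 3, -152) -> [0.013 0.008 0.534] az 0.001
```

>>> drive_tool(
  commands=[
    [0.008,0.011,0.15,0,0,0,0.4],
    [0.008,0.011,0.3,0,0,0,0.4],
    [0.008,0.011,0.42,0,0,0,0.4],
    [0.008,0.011,0.48,0,0,0,0.4],
    [0.008,0.011,0.51,0,0,0,0.4],
    [0.008,0.011,0.53,0,0,0,0.4],
    [0.008,0.011,0.53,0,0,0,0.4],
    [0.008,0.011,0.53,0,0,0,0.4],
  ],
)

```text
t: 25.17
position: [0.4281, -0.0077, 0.0041]
orientation: [-0.76, 3.047, -0.001]
force: [0.0, 1.3, 0.7]
gripper_width: 0.603
gripper_force: 0.0
```

>>> drive_tool(
  commands=[
    [0,0,0,0,0,0,0.6],
    [0,0,0,0,0,0,0.8],
    [0,0,0,0,0,0,0.95],
    [0,0,0,0,0,0,0.95],
    [0,0,0,0,0,0,0.95],
    [0,0,0,0,0,0,0.95],
    [0,0,0,0,0,0,0.95],
    [0,0,0,0,0,0,0.95],
    [0,0,0,0,0,0,0.95],
  ],
)

```text
t: 25.92
position: [0.427, -0.0076, 0.0038]
orientation: [-0.76, 3.048, -0.0]
force: [-0.5, 0.2, 1.7]
gripper_width: 0.165
gripper_force: 12.0
```

>>> drive_tool(
  commands=[
    [0,0,-0.05,0,0,0,0.95],
    [0,0,-0.2,0,0,0,0.95],
    [0,0,-0.4,0,0,0,0.95],
    [0,0,-0.4,0,0,0,0.95],
    [0,0,-0.4,0,0,0,0.95],
    [0,0,-0.4,0,0,0,0.95],
  ],
)

```text
t: 26.42
position: [0.4264, -0.0075, 0.0833]
orientation: [0.76, -3.048, -0.0]
force: [0.6, 0.3, -0.8]
gripper_width: 0.166
gripper_force: 12.0
```

```bash
python3 - <<'E'
from h import *
plan([(545,-14,82,-164),(662.5,-21.5,82,-176.3)])
E
```

```text
t 26.4167 at [ 426.4   -7.5   83.3 -152. ] tilt [-0.0004 -0.     -1.    ]
(545, -14, 82, -164) -> [-0.508 -0.307  0.007] az 0.267
(662.5, -21.5, 82, -176.3) -> [-0.554 -0.198 -0.   ] az 0.273
```

>>> drive_tool(
  commands=[
    [-0.17,-0.1,0,0,0,0.1,0.95],
    [-0.34,-0.2,0,0,0,0.2,0.95],
    [-0.508,-0.307,0,0,0,0.267,0.95],
    [-0.508,-0.307,0,0,0,0.267,0.95],
    [-0.508,-0.307,0,0,0,0.267,0.95],
    [-0.508,-0.307,0,0,0,0.267,0.95],
  ],
)

```text
t: 26.92
position: [0.5432, -0.0138, 0.0815]
orientation: [0.437, -3.106, -0.002]
force: [0.1, -0.1, -0.1]
gripper_width: 0.165
gripper_force: 12.0
```

>>> drive_tool(
  commands=[
    [-0.18,-0.07,0,0,0,0.1,0.95],
    [-0.36,-0.13,0,0,0,0.2,0.95],
    [-0.554,-0.198,0,0,0,0.273,0.95],
    [-0.554,-0.198,0,0,0,0.273,0.95],
    [-0.554,-0.198,0,0,0,0.273,0.95],
    [-0.554,-0.198,0,0,0,0.273,0.95],
    [-0.554,-0.198,0,0,0,0.273,0.95],
    [-0.554,-0.198,0,0,0,0.273,0.95],
  ],
)

```text
t: 27.58
position: [0.6609, -0.0214, 0.0838]
orientation: [0.102, -3.139, -0.0]
force: [-0.4, -0.0, 0.3]
gripper_width: 0.168
gripper_force: 12.0
```

```bash
python3 - <<'E'
from h import *
plan([(662.5,-21.5,24,-176.3)])
E
```

```text
t 27.5833 at [ 660.9  -21.4   83.8 -176.3] tilt [-0.0014  0.0001 -1.    ]
(662.5, -21.5, 24, -176.3) -> [-0.008 -0.001  0.299] az 0.001
```

>>> drive_tool(
  commands=[
    [0,0.004,0.08,0,0,0,0.95],
    [0,0.004,0.16,0,0,0,0.95],
    [0,0.004,0.22,0,0,0,0.95],
    [0,0.004,0.26,0,0,0,0.95],
    [0,0.004,0.29,0,0,0,0.95],
    [0,0.004,0.3,0,0,0,0.95],
    [0,0.004,0.3,0,0,0,0.95],
    [0,0.004,0.3,0,0,0,0.95],
  ],
)

```text
t: 28.25
position: [0.6633, -0.0209, 0.0241]
orientation: [-0.102, 3.139, -0.0]
force: [-0.4, 0.9, 0.6]
gripper_width: 0.168
gripper_force: 12.0
```

```bash
python3 - <<'E'
from h import *
plan([(662.5,-21.5,20,-176.3)])
E
```

```text
t 28.25 at [ 663.3  -20.9   24.1 -176.3] tilt [ 0.0009 -0.0002 -1.    ]
(662.5, -21.5, 20, -176.3) -> [ 0.004 -0.003  0.021] az 0.0
```

>>> drive_tool(
  commands=[
    [0.004,-0.003,0,0,0,0,0.95],
    [0.004,-0.003,0.012,0,0,0,0.95],
    [0.004,-0.003,0.02,0,0,0,0.95],
    [0.004,-0.003,0.02,0,0,0,0.95],
    [0.004,-0.003,0.02,0,0,0,0.95],
    [0.004,-0.003,0.02,0,0,0,0.75],
    [0.004,-0.003,0.02,0,0,0,0.65],
    [0.004,-0.003,0.02,0,0,0,0.65],
    [0.004,-0.003,0.02,0,0,0,0.65],
    [0.004,-0.003,0.02,0,0,0,0.65],
    [0.004,-0.003,0.02,0,0,0,0.65],
  ],
)

```text
t: 29.17
position: [0.662, -0.0215, 0.0196]
orientation: [0.102, -3.14, 0.0]
force: [0.5, 0.3, -0.5]
gripper_width: 0.351
gripper_force: 0.0
```

>>> drive_tool(
  commands=[
    [0,0,-0.1,0,0,0,0.65],
    [0,0,-0.25,0,0,0,0.65],
    [0,0,-0.4,0,0,0,0.65],
    [0,0,-0.6,0,0,0,0.65],
    [0,0,-0.6,0,0,0,0.6],
    [0,0,-0.6,0,0,0,0.5],
  ],
)

```text
t: 29.67
position: [0.6639, -0.0217, 0.1429]
orientation: [-0.102, 3.134, -0.002]
force: [0.8, 0.2, 0.1]
gripper_width: 0.439
gripper_force: 0.0
```

```bash
python3 - <<'E'
from h import *
pen(); plan([(550,135,150,-171),(436.2,306.8,110,-166.8)])
E
```

```text
[314, 164, 25, 132, 2054] mid [664.6411 -20.8529] len 111.90575538580671 ang -175.98091626978243 z [19.9966 25.7182 28.1723]
[398, 164, 24, 130, 1992] mid [658.5316  47.6837] len 110.98487814771471 ang -175.85146252200687 z [20.1713 25.6235 28.2392]
t 29.7167 at [ 662.3  -21.5  140.5 -176.3] tilt [ 0.0018 -0.0004 -1.    ]
(550, 135, 150, -171) -> [ 0.51   0.817 -0.047] az -0.117
(436.2, 306.8, 110, -166.8) -> [0.428 0.937 0.2  ] az -0.093
```

>>> drive_tool(
  commands=[
    [0.51,0.817,-0.047,0,0,-0.117,0.4],
    [0.51,0.817,-0.047,0,0,-0.117,0.4],
    [0.51,0.817,-0.047,0,0,-0.117,0.4],
    [0.51,0.817,-0.047,0,0,-0.117,0.4],
    [0.51,0.817,-0.047,0,0,-0.117,0.4],
    [0.51,0.817,-0.047,0,0,-0.117,0.4],
  ],
)

```text
t: 30.22
position: [0.5444, 0.1388, 0.1474]
orientation: [0.252, -3.125, -0.003]
force: [0.7, 0.1, -0.5]
gripper_width: 0.601
gripper_force: 0.0
```

>>> drive_tool(
  commands=[
    [0.428,0.937,0.2,0,0,-0.093,0.4],
    [0.428,0.937,0.2,0,0,-0.093,0.4],
    [0.428,0.937,0.2,0,0,-0.093,0.4],
    [0.428,0.937,0.2,0,0,-0.093,0.4],
    [0.428,0.937,0.2,0,0,-0.093,0.4],
    [0.428,0.937,0.2,0,0,-0.093,0.4],
    [0.428,0.937,0.2,0,0,-0.093,0.4],
    [0.428,0.937,0.2,0,0,-0.093,0.4],
    [0.428,0.937,0.2,0,0,-0.093,0.4],
  ],
)

```text
t: 30.97
position: [0.437, 0.3055, 0.1086]
orientation: [0.358, -3.121, 0.002]
force: [-0.7, -0.2, -0.1]
gripper_width: 0.603
gripper_force: 0.0
```

```bash
python3 - <<'E'
from h import *
plan([(436.2,306.8,3,-166.8)])
a,P=wcloud(); X=P*1000; hsv=cv2.cvtColor(a,cv2.COLOR_RGB2HSV)
Z=cv2.medianBlur(X[...,2].astype(np.float32),5)
k=((Z>5)&(Z<20)&(abs(X[...,0]-436)<110)&(abs(X[...,1]-307)<60)).astype(np.uint8)
n,l,s,c=cv2.connectedComponentsWithStats(k)
for i in range(1,n):
    if s[i,4]>300:
        M=X[l==i][:,:2]; c0=M.mean(0); w,V=np.linalg.eigh(np.cov((M-c0).T)); x=V[:,1]; x=-x if x[0]>0 else x; y=np.array([-x[1],x[0]]); t=(M-c0)@x; e=np.percentile(t,[.3,99.7])
        print(s[i].tolist(),"mid",c0+x*e.mean(),"len",np.ptp(e),"ang",np.degrees(np.arctan2(x[1],x[0])),"org from handle end",c0+x*(e[1]-96))
        for b in np.linspace(e[0],e[1]-10,10):
            q=(M-c0)[(t>=b)&(t<b+12)]@y; print(int(e[1]-96-b-6),np.round(np.percentile(q,[1,99]),1),round(float(np.mean(np.percentile(q,[1,99]))),1))
E
```

```text
t 30.9667 at [ 437.   305.5  108.6 -166.9] tilt [ 0.0001 -0.001  -1.    ]
(436.2, 306.8, 3, -166.8) -> [0.002 0.007 0.528] az -0.002
[311, 114, 44, 231, 6972] mid [436.3275 311.1501] len 189.01364182519015 ang -165.89927912351007 org from handle end [437.7757 311.5139]
87 [-15.9  16.5] 0.3
67 [-15.9  15.4] -0.2
47 [-17.2  17.6] 0.2
27 [-15.8  16.5] 0.3
7 [-13.9  13.6] -0.2
-12 [-10.8  10.8] -0.0
-32 [-8.7  8.8] 0.1
-52 [-7.9  7.6] -0.2
-72 [-9.2  8.1] -0.5
-92 [-7.8  7.7] -0.1
```

>>> drive_tool(
  commands=[
    [0,0.017,0.15,0,0,0,0.4],
    [0,0.017,0.3,0,0,0,0.4],
    [0,0.017,0.42,0,0,0,0.4],
    [0,0.017,0.48,0,0,0,0.4],
    [0,0.017,0.51,0,0,0,0.4],
    [0,0.017,0.525,0,0,0,0.4],
    [0,0.017,0.525,0,0,0,0.4],
    [0,0.017,0.525,0,0,0,0.4],
  ],
)

```text
t: 31.68
position: [0.4363, 0.31, 0.0048]
orientation: [-0.359, 3.119, 0.001]
force: [0.4, 0.4, -0.4]
gripper_width: 0.601
gripper_force: 0.0
```

>>> drive_tool(
  commands=[
    [0,0,0,0,0,0,0.5],
    [0,0,0,0,0,0,0.7],
    [0,0,0,0,0,0,0.9],
    [0,0,0,0,0,0,0.9],
    [0,0,0,0,0,0,0.9],
    [0,0,0,0,0,0,0.9],
    [0,0,0,0,0,0,0.9],
    [0,0,0,0,0,0,0.9],
    [0,0,0,0,0,0,0.9],
  ],
  grip_force=20,
)

```text
t: 32.43
position: [0.4352, 0.3102, 0.0043]
orientation: [-0.36, 3.121, 0.0]
force: [-0.8, 0.3, 2.9]
gripper_width: 0.251
gripper_force: 19.8
```

```bash
cat >> h.py <<'E'
def brush(zlo=-4,zhi=16):
    """held/lying brush in the tool frame, from the wrist depth (z relative to the TCP)"""
    s=env.sense(); T=s['position']*1000; R=cv2.Rodrigues(np.array(s['orientation']))[0]
    a,P=wcloud(); Q=(P*1000-T)@R; Z=cv2.medianBlur(Q[...,2].astype(np.float32),5)
    k=((-Z>zlo)&(-Z<zhi)&(abs(Q[...,0])<115)&(abs(Q[...,1])<35)).astype(np.uint8)
    for lo,hi in ((20,35),(35,60),(60,80),(80,105),(-30,-20),(-45,-30),(-60,-45),(-80,-60)):
        q=Q[(k>0)&(Q[...,0]>lo)&(Q[...,0]<hi)]
        if len(q)>30: print((lo,hi),len(q),"y",np.round(np.percentile(q[:,1],[2,98]),1),"c",round(float(np.percentile(q[:,1],[2,98]).mean()),1),"top z",np.round(np.percentile(-q[:,2],[50,90]),1))
    x=Q[k>0][:,0]; print("x ext",np.percentile(x,[.2,99.8]))
E
python3 - <<'E'
from h import *
brush(); plan([])
E
```

```text
(20, 35) 3420 y [-32.8  33.6] c 0.4 top z [-3.4  8.7]
(35, 60) 5708 y [-33.1  33.8] c 0.3 top z [-3.5  8.6]
(60, 80) 5186 y [-33.4  33. ] c -0.2 top z [ -3.1 179.9]
(80, 105) 4940 y [-33.5  33.3] c -0.1 top z [-3.6  8. ]
(-30, -20) 906 y [-13.4  14.2] c 0.4 top z [8.3 9.4]
(-45, -30) 411 y [-14.7  15.4] c 0.3 top z [8.2 9.3]
(-80, -60) 1517 y [-21.9  23.4] c 0.7 top z [4.  5.9]
x ext [-97.2482 114.6209]
t 32.4833 at [ 435.2  310.2    4.3 -166.8] tilt [ 0.0004  0.0002 -1.    ]
```

>>> drive_tool(
  commands=[
    [0,0,-0.05,0,0,0,0.9],
    [0,0,-0.15,0,0,0,0.9],
    [0,0,-0.3,0,0,0,0.9],
    [0,0,-0.45,0,0,0,0.9],
    [0,0,-0.6,0,0,0,0.9],
    [0,0,-0.75,0,0,0,0.9],
    [0,0,-0.75,0,0,0,0.9],
    [0,0,-0.75,0,0,0,0.9],
    [0,0,-0.75,0,0,0,0.9],
  ],
)

```text
t: 33.23
position: [0.4343, 0.3096, 0.1534]
orientation: [0.36, -3.12, 0.001]
force: [0.3, 0.4, -1.0]
gripper_width: 0.252
gripper_force: 19.8
```

```bash
python3 - <<'E'
from h import *
brush(-20,20); plan([(500,146,154,-173),(575,-18,154,-180),(650.8,-181.6,154,-186.5)])
E
```

```text
(20, 35) 1104 y [-7.9  9.1] c 0.6 top z [8.6 9.7]
(35, 60) 1705 y [-7.2  7.5] c 0.2 top z [ 8.9 10.1]
(60, 80) 1643 y [-8.4  8.2] c -0.1 top z [ 9.2 10.4]
(80, 105) 993 y [-8.   7.2] c -0.4 top z [ 9.3 10.5]
(-30, -20) 887 y [-13.5  14.1] c 0.3 top z [8.1 9. ]
(-45, -30) 433 y [-14.8  15.5] c 0.4 top z [7.9 8.8]
(-80, -60) 1105 y [-13.7  17. ] c 1.7 top z [3.8 5.1]
x ext [-93.8761  93.8709]
t 33.2833 at [ 433.9  309.4  152.7 -166.8] tilt [-0.0026 -0.0015 -1.    ]
(500, 146, 154, -173) -> [-0.136 -0.871 -0.006] az 0.137
(575, -18, 154, -180) -> [-0.272 -0.86   0.   ] az 0.156
(650.8, -181.6, 154, -186.5) -> [-0.379 -0.818 -0.   ] az 0.144
```

>>> drive_tool(
  commands=[
    [-0.03,-0.17,0,0,0,0.05,0.9],
    [-0.06,-0.35,0,0,0,0.1,0.9],
    [-0.09,-0.52,0,0,0,0.137,0.9],
    [-0.12,-0.7,0,0,0,0.137,0.9],
    [-0.136,-0.871,0,0,0,0.137,0.9],
    [-0.136,-0.871,0,0,0,0.137,0.9],
    [-0.136,-0.871,0,0,0,0.137,0.9],
  ],
)

```text
t: 33.87
position: [0.5006, 0.145, 0.1522]
orientation: [0.186, -3.132, 0.0]
force: [-0.9, 0.1, -1.3]
gripper_width: 0.249
gripper_force: 19.8
```

>>> drive_tool(
  commands=[
    [-0.05,-0.17,0,0,0,0.05,0.9],
    [-0.11,-0.35,0,0,0,0.1,0.9],
    [-0.16,-0.52,0,0,0,0.156,0.9],
    [-0.22,-0.7,0,0,0,0.156,0.9],
    [-0.272,-0.86,0,0,0,0.156,0.9],
    [-0.272,-0.86,0,0,0,0.156,0.9],
    [-0.272,-0.86,0,0,0,0.156,0.9],
  ],
)

```text
t: 34.45
position: [0.5759, -0.0172, 0.1526]
orientation: [-0.003, -3.139, -0.002]
force: [-0.1, -0.0, -0.1]
gripper_width: 0.251
gripper_force: 19.8
```

>>> drive_tool(
  commands=[
    [-0.08,-0.17,0,0,0,0.05,0.9],
    [-0.16,-0.35,0,0,0,0.1,0.9],
    [-0.24,-0.52,0,0,0,0.144,0.9],
    [-0.32,-0.7,0,0,0,0.144,0.9],
    [-0.379,-0.818,0,0,0,0.144,0.9],
    [-0.379,-0.818,0,0,0,0.144,0.9],
    [-0.379,-0.818,0,0,0,0.144,0.9],
    [-0.379,-0.818,0,0,0,0.144,0.9],
    [-0.379,-0.818,0,0,0,0.144,0.9],
  ],
)

```text
t: 35.2
position: [0.6511, -0.1782, 0.1539]
orientation: [-0.174, -3.135, -0.002]
force: [-0.7, 0.6, -0.6]
gripper_width: 0.251
gripper_force: 19.8
```

```bash
python3 - <<'E'
from h import *
brush(-20,20); plan([(650.8,-181.6,60,173.5)])
a,P=wcloud(); X=P*1000
k=(X[...,2]>22)&(X[...,2]<32)&(abs(X[...,0]-641)<80)&(abs(X[...,1]+181)<60)
n,l,st,c=cv2.connectedComponentsWithStats(k.astype(np.uint8))
for i in range(1,n):
    if st[i,4]>40: q=X[l==i]; print(st[i].tolist(),np.median(q,0),np.percentile(q[:,:2],[1,99],axis=0).tolist())
cv2.imwrite("pics/w9.png",a[:,:,::-1])
E
```

```text
(20, 35) 1112 y [-8.2  8.8] c 0.3 top z [8.6 9.7]
(35, 60) 1709 y [-7.5  7.2] c -0.1 top z [8.8 9.9]
(60, 80) 1642 y [-8.7  7.9] c -0.4 top z [ 9.2 10.4]
(80, 105) 1004 y [-8.3  6.9] c -0.7 top z [ 9.2 10.3]
(-30, -20) 882 y [-13.8  13.9] c 0.1 top z [8. 9.]
(-45, -30) 435 y [-15.4  15.8] c 0.2 top z [7.7 8.7]
(-80, -60) 1109 y [-14.   16.9] c 1.4 top z [3.7 5. ]
x ext [-93.5641  94.0079]
t 35.25 at [ 651.3 -178.5  154.2  173.6] tilt [-0.0008  0.0009 -1.    ]
(650.8, -181.6, 60, 173.5) -> [ 0.001 -0.016  0.471] az 0.003
[283, 139, 21, 27, 558] [ 582.7959 -197.2331   26.5541] [[571.7853997528251, -206.2465007558753], [593.7922187543915, -188.72828076900626]]
[342, 139, 21, 27, 516] [ 588.2485 -149.0564   26.483 ] [[577.1563299604209, -157.11602770003446], [599.0624477709589, -141.19783158238505]]
```

View pics/w9.png

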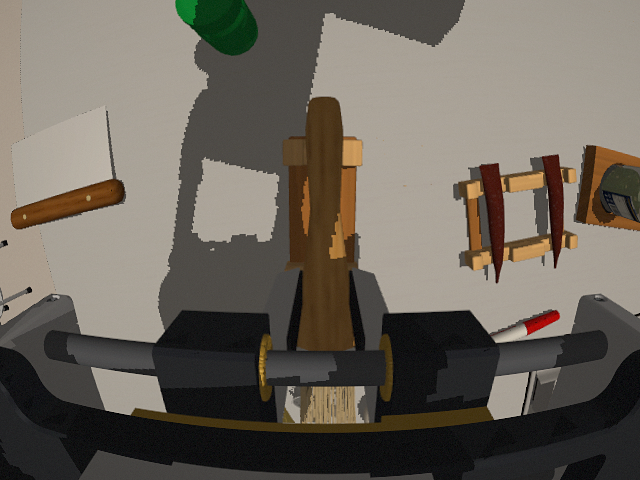

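The brush is held square over its rest, with the handle end (323,105) over the narrow notch between cheeks (293,152) and (352,152). Both pens lie in their lanes on the right.

>>> drive_tool(
  commands=[
    [0,-0.012,0.1,0,0,0,0.9],
    [0,-0.012,0.2,0,0,0,0.9],
    [0,-0.012,0.3,0,0,0,0.9],
    [0,-0.012,0.4,0,0,0,0.9],
    [0,-0.012,0.48,0,0,0,0.9],
    [0,-0.012,0.54,0,0,0,0.9],
    [0,-0.012,0.54,0,0,0,0.9],
    [0,-0.012,0.54,0,0,0,0.9],
    [0,-0.012,0.54,0,0,0,0.9],
  ],
)

```text
t: 36.05
position: [0.6525, -0.1835, 0.0473]
orientation: [0.177, 3.135, -0.001]
force: [0.4, -0.0, -0.1]
gripper_width: 0.254
gripper_force: 19.8
```

```bash
python3 - <<'E'
from h import *
brush(-10,20); plan([(651,-181,23,173.6)])
E
```

```text
(20, 35) 1117 y [-8.2  8.8] c 0.3 top z [8.6 9.7]
(35, 60) 1705 y [-7.5  7.2] c -0.1 top z [8.8 9.9]
(60, 80) 1627 y [-8.7  7.9] c -0.4 top z [ 9.1 10.3]
(80, 105) 1016 y [-8.3  6.9] c -0.7 top z [ 9.1 10.2]
(-30, -20) 892 y [-13.8  13.9] c 0.1 top z [8. 9.]
(-45, -30) 418 y [-15.   15.1] c 0.1 top z [7.8 8.8]
(-80, -60) 1105 y [-14.   16.9] c 1.4 top z [3.7 5.1]
x ext [-102.4542   94.05  ]
t 36.1 at [ 652.7 -183.7   47.6  173.5] tilt [ 0.0025 -0.001  -1.    ]
(651, -181, 23, 173.6) -> [0.01  0.012 0.123] az -0.002
```

>>> drive_tool(
  commands=[
    [0.01,0.012,0,0,0,0,0.9],
    [0.01,0.012,0.03,0,0,0,0.9],
    [0.01,0.012,0.06,0,0,0,0.9],
    [0.01,0.012,0.09,0,0,0,0.9],
    [0.01,0.012,0.11,0,0,0,0.9],
    [0.01,0.012,0.125,0,0,0,0.9],
    [0.01,0.012,0.125,0,0,0,0.9],
    [0.01,0.012,0.125,0,0,0,0.9],
    [0.01,0.012,0.125,0,0,0,0.9],
  ],
)

```text
t: 36.85
position: [0.6493, -0.1807, 0.0218]
orientation: [-0.178, -3.135, -0.0]
force: [-2.6, 1.4, 6.6]
gripper_width: 0.249
gripper_force: 20.0
```

```bash
python3 - <<'E'
from h import *
plan([(651,-181,23,173.6)])
E
```

```text
t 36.85 at [ 649.3 -180.7   21.8  173.5] tilt [-0.0012  0.0003 -1.    ]
(651, -181, 23, 173.6) -> [-0.009 -0.    -0.006] az -0.002
```

>>> drive_tool(
  commands=[
    [-0.007,0,-0.004,0,0,0,0.9],
    [-0.007,0,-0.004,0,0,0,0.8],
    [-0.007,0,-0.004,0,0,0,0.7],
    [-0.007,0,-0.004,0,0,0,0.55],
    [-0.007,0,-0.004,0,0,0,0.5],
    [-0.007,0,-0.004,0,0,0,0.5],
    [-0.007,0,-0.004,0,0,0,0.5],
    [-0.007,0,-0.004,0,0,0,0.5],
    [-0.007,0,-0.004,0,0,0,0.5],
  ],
)

```text
t: 37.6
position: [0.6514, -0.1811, 0.0218]
orientation: [-0.178, -3.137, 0.0]
force: [0.3, -0.5, -0.1]
gripper_width: 0.502
gripper_force: 0.0
```

>>> drive_tool(
  commands=[
    [0,0,-0.1,0,0,0,0.5],
    [0,0,-0.25,0,0,0,0.5],
    [0,0,-0.4,0,0,0,0.5],
    [0,0,-0.6,0,0,0,0.5],
    [0,0,-0.8,0,0,0,0.5],
    [0,0,-0.9,0,0,0,0.5],
    [0,0,-0.9,0,0,0,0.5],
    [0,0,-0.9,0,0,0,0.5],
  ],
)

```text
t: 38.27
position: [0.652, -0.1813, 0.2035]
orientation: [0.178, 3.133, -0.002]
force: [0.4, -0.7, -0.5]
gripper_width: 0.498
gripper_force: 0.0
```

>>> drive_tool(
  commands=[
    [0.9,0,0,0,0,0,0.5],
    [0.9,0,0,0,0,0,0.5],
    [0.9,0,0,0,0,0,0.5],
    [0.9,0,0,0,0,0,0.5],
    [0.9,0,0,0,0,0,0.5],
    [0.9,0,0,0,0,0,0.5],
    [0.9,0,0,0,0,0,0.5],
  ],
)

```text
t: 38.85
position: [0.4718, -0.1604, 0.2008]
orientation: [-0.179, -3.135, -0.001]
force: [-0.0, 0.2, 0.1]
gripper_width: 0.5
gripper_force: 0.0
```

```bash
python3 - <<'E'
from h import *
pen(); plan([])
m=env.camera_model("top"); p,d=env.grab_frame("top"); P=cloud(m,d)*1000
cv2.imwrite("pics/f.png",cv2.resize(p[150:330,160:480],None,fx=2.5,fy=2.5,interpolation=cv2.INTER_CUBIC)[:,:,::-1])
a,W=wcloud(); W=W*1000; o=np.array([651,-181]); y=np.array([-.994,.111]); x=np.array([y[1],-y[0]])
for nm,Q in(("top",P),("wrist",W)):
    t=(Q[...,:2]-o)@y; s=(Q[...,:2]-o)@x
    for lo,hi in((-98,-62),(-58,-34),(-20,20),(20,50),(58,75),(80,96)):
        k=(t>lo)&(t<hi)&(abs(s)<30)&(Q[...,2]>28.5)&(Q[...,2]<40)
        if lo<-60:k=(t>lo)&(t<hi)&(abs(s)<30)&(Q[...,2]>12)&(Q[...,2]<40)
        if k.sum()>15: print(nm,(lo,hi),k.sum(),"s",np.round(np.percentile(s[k],[3,97]),1),"z",np.round(np.percentile(Q[k][:,2],[50,90]),1))
E
```

```text
t 38.9 at [ 473.  -160.8  201.   173.5] tilt [-0.0002  0.0004 -1.    ]
top (-98, -62) 178 s [-15.4  16.5] z [26.6 30.2]
top (-58, -34) 137 s [-17.4  25.5] z [31.8 34.6]
top (-20, 20) 117 s [-10.6  11.6] z [31.2 33.9]
top (20, 50) 22 s [1.4 6.8] z [31.2 32.9]
top (58, 75) 30 s [-0.7 29.3] z [30.3 33.6]
wrist (-98, -62) 208 s [-15.   15.8] z [26.6 28.4]
wrist (-58, -34) 446 s [-15.6  17.2] z [31.4 32.3]
wrist (-20, 20) 56 s [-10.9  13.8] z [30.9 31.9]
wrist (20, 50) 153 s [-6.5  5.9] z [30.7 31.6]
wrist (58, 75) 201 s [-7.4  7.4] z [30.5 31.5]
wrist (80, 96) 156 s [-6.2  6.3] z [30.5 31.6]
```

View pics/f.png

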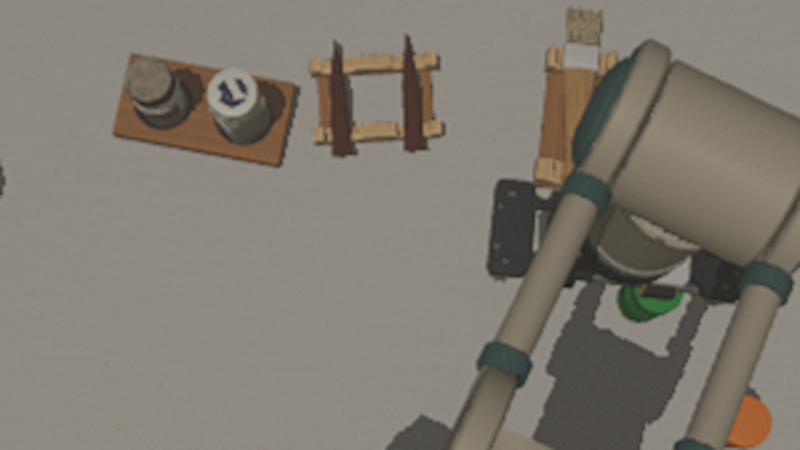

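The final view shows both jars in the wells, a pen in each lane, and the brush level in its rest. The brush top is at 31 mm (18 + 13 expected) and it is centred to about 1 mm. The decoys look untouched and the gripper is clear.

```bash
python3 -c "
from plant import env
print(env.job_done())"
```

```text
the job is handed in; nothing more can be done
None
```

I put both jars, both pens and the brush in their places, in the order asked, and handed the job in at about 39 s. Depth readings put all five fully down; handing in gave no verdict.

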